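# Reload the peg dryer

## Task

Switch the peg dryer off by pushing its toggle lever all the way over before you load anything. Then set every open sample vessel from the tray upside down over a free drying peg of its own, mouth fully down on the dryer's top, and when all are on push the lever all the way back to on. The capped bottle stays in the tray, the vessel that is already drying stays on its peg, and the other things on the bench are left alone.

Things in the scene. Friction and masses are not known exactly. Their poses are not given: they have to be found in the camera images.
- vessel_a: open square sample vessel of white plastic, a straight hollow box 80 mm long and 36 x 36 mm outside, walls 3 mm (30 x 30 mm inside, 77 mm deep), about 60 g. It starts lying on a flat side in the tray, mouth roughly towards the robot. Origin at the centre of the 80 mm box, 18 mm above what it lies on; its x axis runs along its length, -x out of the open mouth, +x out of the closed end. One of the five vessels may be absent
- vessel_b: open square sample vessel of white plastic, a straight hollow box 80 mm long and 36 x 36 mm outside, walls 3 mm (30 x 30 mm inside, 77 mm deep), about 60 g. It starts lying on a flat side in the tray, mouth roughly towards the robot. Origin at the centre of the 80 mm box, 18 mm above what it lies on; its x axis runs along its length, -x out of the open mouth, +x out of the closed end. One of the five vessels may be absent
- vessel_c: open square sample vessel of white plastic, a straight hollow box 80 mm long and 36 x 36 mm outside, walls 3 mm (30 x 30 mm inside, 77 mm deep), about 60 g. It starts lying on a flat side in the tray, mouth roughly towards the robot. Origin at the centre of the 80 mm box, 18 mm above what it lies on; its x axis runs along its length, -x out of the open mouth, +x out of the closed end. One of the five vessels may be absent
- vessel_d: open square sample vessel of white plastic, a straight hollow box 80 mm long and 36 x 36 mm outside, walls 3 mm (30 x 30 mm inside, 77 mm deep), about 60 g. It starts lying on a flat side in the tray, mouth roughly towards the robot. Origin at the centre of the 80 mm box, 18 mm above what it lies on; its x axis runs along its length, -x out of the open mouth, +x out of the closed end. One of the five vessels may be absent
- vessel_e: open square sample vessel of white plastic, a straight hollow box 80 mm long and 36 x 36 mm outside, walls 3 mm (30 x 30 mm inside, 77 mm deep), about 60 g. It starts lying on a flat side in the tray, mouth roughly towards the robot. Origin at the centre of the 80 mm box, 18 mm above what it lies on; its x axis runs along its length, -x out of the open mouth, +x out of the closed end. One of the five vessels may be absent
- capped: capped square bottle, full, about 130 g: same 36 x 36 mm white body (62 mm long) with a round grey cap on its -x end (80 mm long over all), lying in the tray; to stay in the tray. Origin 40 mm from either end, on the long axis, which is x
- parked_a: an open vessel like the vessel_ ones, already on a drying peg of the dryer, mouth down (its x axis points up); origin at its centre. Only one of parked_a (on peg0) and parked_b (on peg4) is there in a run
- parked_b: an open vessel like the vessel_ ones, already on a drying peg of the dryer, mouth down (its x axis points up); origin at its centre. Only one of parked_a (on peg0) and parked_b (on peg4) is there in a run
- stopper_a: black rubber stopper, 22 mm wide, 12 mm high, lying loose in the tray between the two rows; not needed. Origin at the centre of its underside
- stopper_b: black rubber stopper, 22 mm wide, 12 mm high, lying loose in the tray between the two rows; not needed. Origin at the centre of its underside
- tray: shallow sheet-metal tray, fixed to the bench, 300 mm in x, 345 mm in y, lip 14 mm high and 4 mm thick, floor 4 mm above the bench. Origin on the bench under its centre; it may stand left or right of the dryer
- dryer: peg dryer, fixed: flat white box with a steel top 30 mm above the bench, reaching 105 mm to -x, 175 mm to +x and 155 mm to either y side of its origin (on the bench, under the middle of the pegs). Six upright dark steel pegs in two rows of three, 14 mm thick, 60 mm tall above the top with a tapered tip; rows along y, 100 mm apart in x, pegs 95 mm apart in y. The on/off switch stands behind the far row
- peg0 (a point): foot of drying peg 0, on its axis at the dryer's top surface; at (-50, -95) mm in the dryer's x, y. The peg rises 60 mm from here
- peg1 (a point): foot of drying peg 1, on its axis at the dryer's top surface; at (-50, 0) mm in the dryer's x, y. The peg rises 60 mm from here
- peg2 (a point): foot of drying peg 2, on its axis at the dryer's top surface; at (-50, 95) mm in the dryer's x, y. The peg rises 60 mm from here
- peg3 (a point): foot of drying peg 3, on its axis at the dryer's top surface; at (50, -95) mm in the dryer's x, y. The peg rises 60 mm from here
- peg4 (a point): foot of drying peg 4, on its axis at the dryer's top surface; at (50, 0) mm in the dryer's x, y. The peg rises 60 mm from here
- peg5 (a point): foot of drying peg 5, on its axis at the dryer's top surface; at (50, 95) mm in the dryer's x, y. The peg rises 60 mm from here
- switch (a joint): angle of the dryer's toggle lever (rad): 0 is fully off, leaning to the dryer's -y side; 1.0 is fully on, leaning to the +y side, as it starts; stays where it is left, light friction
- switch_tip (a point): centre of the 26 mm ball at the tip of the toggle lever, 70 mm from the pivot; the pivot is 52 mm above the bench in a grey block (25 mm high, 50 x 70 mm) on the dryer, 140 mm to +x of its origin, and the ball stands 34 mm to either y side of it, 113 mm above the bench, at the ends of the 1.0 rad swing; it swings in the dryer's y-z plane
- beaker: bystander, to be left alone: glass beaker, 76 mm wide, 100 mm high; origin at the centre of its underside
- vial_tall: bystander, to be left alone: white vial, 22 mm wide, 50 mm high; origin at the centre of its underside
- vial_short: bystander, to be left alone: white vial, 22 mm wide, 35 mm high; origin at the centre of its underside
Not all that is in view belongs to the job. What is shaped like the vessel_a but purple is not meant.

How it is judged:
On the way, in this order (a step that is already met when the one before it is completed fails the run):
1. the dryer is switched off while all the vessels still lie in the tray (value of joint switch below 0.15 rad and height (world z) of each of vessel_a, vessel_b, vessel_c, vessel_d, vessel_e below 0.05 m), for 0.2 s.
2. every open vessel stands mouth down on a peg, fully home and let go (angle between each of vessel_a, vessel_b, vessel_c, vessel_d, vessel_e's own x axis and vertical below 0.1 rad and z of vessel_a in the frame of dryer between 0.064 and 0.076 m and (horizontal distance between vessel_a and peg0 below 0.014 m or horizontal distance between vessel_a and peg1 below 0.014 m or horizontal distance between vessel_a and peg2 below 0.014 m or horizontal distance between vessel_a and peg3 below 0.014 m or horizontal distance between vessel_a and peg4 below 0.014 m or horizontal distance between vessel_a and peg5 below 0.014 m) and linear speed of each of vessel_a, vessel_b, vessel_c, vessel_d, vessel_e below 0.03 m/s and z of vessel_b in the frame of dryer between 0.064 and 0.076 m and (horizontal distance between vessel_b and peg0 below 0.014 m or horizontal distance between vessel_b and peg1 below 0.014 m or horizontal distance between vessel_b and peg2 below 0.014 m or horizontal distance between vessel_b and peg3 below 0.014 m or horizontal distance between vessel_b and peg4 below 0.014 m or horizontal distance between vessel_b and peg5 below 0.014 m) and z of vessel_c in the frame of dryer between 0.064 and 0.076 m and (horizontal distance between vessel_c and peg0 below 0.014 m or horizontal distance between vessel_c and peg1 below 0.014 m or horizontal distance between vessel_c and peg2 below 0.014 m or horizontal distance between vessel_c and peg3 below 0.014 m or horizontal distance between vessel_c and peg4 below 0.014 m or horizontal distance between vessel_c and peg5 below 0.014 m) and z of vessel_d in the frame of dryer between 0.064 and 0.076 m and (horizontal distance between vessel_d and peg0 below 0.014 m or horizontal distance between vessel_d and peg1 below 0.014 m or horizontal distance between vessel_d and peg2 below 0.014 m or horizontal distance between vessel_d and peg3 below 0.014 m or horizontal distance between vessel_d and peg4 below 0.014 m or horizontal distance between vessel_d and peg5 below 0.014 m) and z of vessel_e in the frame of dryer between 0.064 and 0.076 m and (horizontal distance between vessel_e and peg0 below 0.014 m or horizontal distance between vessel_e and peg1 below 0.014 m or horizontal distance between vessel_e and peg2 below 0.014 m or horizontal distance between vessel_e and peg3 below 0.014 m or horizontal distance between vessel_e and peg4 below 0.014 m or horizontal distance between vessel_e and peg5 below 0.014 m) and contact force between each of vessel_a, vessel_b, vessel_c, vessel_d, vessel_e and the fingers below 0.1 N), for 0.2 s.
3. then the dryer is switched on again (value of joint switch above 0.85 rad), for 0.2 s.
At the end, for the whole second after the job is handed in: Every open vessel (the parked one too) stands mouth down over a peg, centre within 14 mm of the peg's axis, upright within 0.1 rad, rim within 6 mm of the dryer's top, at rest; the lever is beyond 0.85 rad; the capped bottle lies in the tray (angle between each of vessel_a, vessel_b, vessel_c, vessel_d, vessel_e, parked_a, parked_b's own x axis and vertical below 0.1 rad and z of vessel_a in the frame of dryer between 0.064 and 0.076 m and (horizontal distance between vessel_a and peg0 below 0.014 m or horizontal distance between vessel_a and peg1 below 0.014 m or horizontal distance between vessel_a and peg2 below 0.014 m or horizontal distance between vessel_a and peg3 below 0.014 m or horizontal distance between vessel_a and peg4 below 0.014 m or horizontal distance between vessel_a and peg5 below 0.014 m) and linear speed of each of vessel_a, vessel_b, vessel_c, vessel_d, vessel_e, parked_a, parked_b below 0.03 m/s and z of vessel_b in the frame of dryer between 0.064 and 0.076 m and (horizontal distance between vessel_b and peg0 below 0.014 m or horizontal distance between vessel_b and peg1 below 0.014 m or horizontal distance between vessel_b and peg2 below 0.014 m or horizontal distance between vessel_b and peg3 below 0.014 m or horizontal distance between vessel_b and peg4 below 0.014 m or horizontal distance between vessel_b and peg5 below 0.014 m) and z of vessel_c in the frame of dryer between 0.064 and 0.076 m and (horizontal distance between vessel_c and peg0 below 0.014 m or horizontal distance between vessel_c and peg1 below 0.014 m or horizontal distance between vessel_c and peg2 below 0.014 m or horizontal distance between vessel_c and peg3 below 0.014 m or horizontal distance between vessel_c and peg4 below 0.014 m or horizontal distance between vessel_c and peg5 below 0.014 m) and z of vessel_d in the frame of dryer between 0.064 and 0.076 m and (horizontal distance between vessel_d and peg0 below 0.014 m or horizontal distance between vessel_d and peg1 below 0.014 m or horizontal distance between vessel_d and peg2 below 0.014 m or horizontal distance between vessel_d and peg3 below 0.014 m or horizontal distance between vessel_d and peg4 below 0.014 m or horizontal distance between vessel_d and peg5 below 0.014 m) and z of vessel_e in the frame of dryer between 0.064 and 0.076 m and (horizontal distance between vessel_e and peg0 below 0.014 m or horizontal distance between vessel_e and peg1 below 0.014 m or horizontal distance between vessel_e and peg2 below 0.014 m or horizontal distance between vessel_e and peg3 below 0.014 m or horizontal distance between vessel_e and peg4 below 0.014 m or horizontal distance between vessel_e and peg5 below 0.014 m) and z of parked_a in the frame of dryer between 0.064 and 0.076 m and (horizontal distance between parked_a and peg0 below 0.014 m or horizontal distance between parked_a and peg1 below 0.014 m or horizontal distance between parked_a and peg2 below 0.014 m or horizontal distance between parked_a and peg3 below 0.014 m or horizontal distance between parked_a and peg4 below 0.014 m or horizontal distance between parked_a and peg5 below 0.014 m) and z of parked_b in the frame of dryer between 0.064 and 0.076 m and (horizontal distance between parked_b and peg0 below 0.014 m or horizontal distance between parked_b and peg1 below 0.014 m or horizontal distance between parked_b and peg2 below 0.014 m or horizontal distance between parked_b and peg3 below 0.014 m or horizontal distance between parked_b and peg4 below 0.014 m or horizontal distance between parked_b and peg5 below 0.014 m) and x of capped in the frame of tray between -0.15 and 0.15 m and y of capped in the frame of tray between -0.1725 and 0.1725 m and height (world z) of capped below 0.04 m and value of joint switch above 0.85 rad); the robot touches nothing.
It fails at once if a bystander on the bench is pushed or tipped (distance of any of beaker, vial_tall, vial_short from where it was at the start of the episode above 0.04 m).
Of vessel_a, vessel_b, vessel_c, vessel_d, vessel_e only 4 to 5 are there at a start; the rules pass over those that are not, and their reading is None.
Of parked_a, parked_b only 1 to 1 are there at a start; the rules pass over those that are not, and their reading is None.
At some moment in a run one of vessel_a, vessel_b, vessel_c, vessel_d, vessel_e may be knocked a few centimetres aside while the robot is not near it.
It also fails if it takes over 210 s, if anything falls off the work surface, if the arm or the gripper's body presses on something with over 40 N, if the wrist force passes 120 N, or if a joint passes its speed limit or range.

## Robot

A 6-joint arm with a two-finger parallel gripper is mounted at the origin on the work surface. World frame = base frame: x ahead of the robot, y to its left, z up, the work surface at z = 0. Lengths are in m, angles in rad, forces in N, time in s.
With the tool pointing down it reaches from about 0.375 to 0.9 m from the base axis. Payload 3.1 kg.
Tool frame: the origin (TCP) lies between the finger pads; the fingertips stand 8 mm ahead of it and the grasp point (between the pads) lies 11 mm behind it; z points along the fingers, y is the line along which they close (so a half turn about z gives the same grasp; the last joint's range is limited). The gripper opens to 87 mm and grips with 3 to 60 N. Pads are 19 mm wide; open, the fingers measure 117 mm over their backs; the gripper's body (75 mm by 190 mm) begins 51 mm behind the grasp point.
Start: joints at [1.034, 0.527, 1.433, -0, 1.181, -0.178], TCP at [0.219, 0.585, 0.231] pointing down, gripper open.
Joint ranges: [-3.08, 3.08], [-0.75, 2.2], [0.22, 2.44], [-1.43, 4.57], [0, 2.65], [-2.85, 2.85]. Speed limits (rad/s): [2.79, 2.79, 3.14, 3.14, 3.14, 3.14].

## Interface

Orientations are given as a unit quaternion [x, y, z, w].
In Python, from rig import robot, vision, job gives the robot as it stands.
- The arm moves only by the shell command python3 -m handwheel 'ROWS' [OPENING] [FORCE]. ROWS is JSON, a list of rows, each a list of 4 numbers: the shift along the tool's x, y, z as a fraction of full scale, then the turn about the tool's z as a fraction of full scale. A call has 1 to 20 rows; each row is the pose to reach, as a shift and turn from the pose commanded when the call began, along the tool's axes at that moment, turning the shorter way round; what a row does not reach only later rows make up. Full scale, the value 1, is 300 mm for a shift and 2 pi rad for a turn. A row lasts 1/12 s, in which the tool goes at most 41.7 mm and 7.16 degrees, less where a joint would pass 70% of its speed; a pose out of reach is approached as far as the arm can. A call with a number of a shift or a turn outside -1 to 1 is refused whole. A call with a gripper value outside its range is refused whole. OPENING is the opening in per cent of the stroke, from 0 (shut) to 100 (fully open), set as the call begins (- or left out, the last holds). The fingers move at their own pace and stop on an object; FORCE is the grip in N (left out, the last holds). Time passes only in rows, so rows that repeat a pose let the fingers close. It gives the time, the measured TCP pose, the force, the opening and the grip force at its end, in the units of the state.
- robot.get_obs(): the state, without advancing time (a new reading comes with each control period).
- vision.camera(name): name is "side" or "top" or "wrist"; returns a dict with "frame" (420x560x3 uint8, red, green, blue), "K" (3x3 intrinsics, pixels), "cam_to_world" (4x4, takes a point from camera to world coordinates); the wrist camera has in their place "hand_eye" (4x4, takes a point from camera to tool coordinates, whose origin is the TCP and whose axes are the flange's). Camera axes: x right, y down, z forward; pixel columns grow to the right and rows downward; lengths in m; the calibration is good to about 2 mm. A picture is of the moment at which its call begins: read the wrist's pose just before it. There is no depth.
- job.hand_in(): hands the job in; it is judged then, once.
Trained networks look in the newest picture that a camera, given by its name, has taken for a name from the list of things; names that differ only in an ending like _2 or _b are one class to them, and where a whole thing is asked for, a point or a joint stands for the part that bears it (a point fixed in the world has none). Each returns a list of dicts, best first, with "conf" (0 to 1); they miss things now and then, are a little off and sometimes report something else, mostly with a low value. They report only what shows in the picture. A call takes as long as a camera call. They do not tell look-alikes from the thing itself.
- vision.look_for(camera, label): "point" ([row, column] in pixels, amid what is visible of it).
- vision.outline_of(camera, label): "mask" (420x560 bool, what is visible of it) and "point" ([row, column] in pixels, amid what is visible of it).
The state is a dict: "time": time; "q": joint angles; "joint_velocities": joint speeds; "joint_torque": joint torques, N m; "position": TCP position; "tool_rot": TCP orientation; "ft_force": force on the tool from outside, world axes, zero at the start; "moment": the same for the moment, N m; "grip_width": finger opening in m; "grip_force": force on a finger pad.
Only numpy, scipy, OpenCV 4.12 (cv2) and the standard library are available. Lean on these libraries where they do the work, as an engineer would, in place of code of your own. Each camera call takes 0.05 s, during which the arm holds its last target. There are 200 camera calls.

## Working session

There is one attempt and no reset: what is moved stays moved. The work goes in short steps, Python scripts to look and compute and a shell command to move; the robot and the scene stay as the last step left them, time stands still between calls to the robot, and variables do not carry over. Pictures are saved under pics/ and viewed, at most 14 in all, crops included, and the job is handed in when it is done.

```bash
ls; mkdir -p pics
cat > h.py <<'E'
import numpy as np, cv2
from rig import robot, vision, job
from scipy.spatial.transform import Rotation as R
def T():
    o=robot.get_obs(); M=np.eye(4); M[:3,:3]=R.from_quat(o['tool_rot']).as_matrix(); M[:3,3]=o['position']; return M
def cam(n):
    t=T(); c=vision.camera(n)
    c['M']=t@c['hand_eye'] if n=='wrist' else c['cam_to_world']; return c
def px2w(c,rc,z):
    d=c['M'][:3,:3]@np.linalg.inv(c['K'])@[rc[1],rc[0],1]; o=c['M'][:3,3]
    return o+d*(z-o[2])/d[2]
def w2px(c,p):
    q=np.linalg.inv(c['M'])@np.r_[p,1]; u=c['K']@q[:3]; return (u[:2]/u[2])[::-1]
def save(c,n,crop=None,s=1):
    f=c['frame'][:,:,::-1]
    if crop: f=f[crop[0]:crop[1],crop[2]:crop[3]]
    cv2.imwrite('pics/'+n,cv2.resize(f,None,fx=s,fy=s,interpolation=cv2.INTER_CUBIC))
def shift(p,z=None):  # world target -> tool axis fractions
    t=T(); d=np.array(p)-t[:3,3]; return t[:3,:3].T@d/0.3
E
python3 - <<'E'
from h import *
np.set_printoptions(precision=4,suppress=True)
o=robot.get_obs(); print(o['time'],o['position'],T()[:3,:3],o['grip_width'])
for n in ['top','side']:
    c=cam(n); save(c,n+'0.png'); print(n,c['K'].tolist(),c['M'].tolist())
    zs=dict(vessel_a=.04,capped=.04,parked_a=.11,switch_tip=.113,dryer=.03,tray=.004,stopper_a=.016,beaker=.1,vial_tall=.05,vial_short=.035)
    for l,z in zs.items():
        for d in vision.look_for(n,l)[:8]: print(l,round(d['conf'],2),np.round(d['point']),px2w(c,d['point'],z))
E
```

```text
pics
0.0 [0.2185 0.5848 0.2296] [[-0.9367  0.3502 -0.0011]
 [ 0.3502  0.9367 -0.0019]
 [ 0.0004 -0.0021 -1.    ]] 0.08730441736476172
top [[480.7348408766097, 0.0, 282.57231258173044], [0.0, 480.7348408766097, 218.65606028702962], [0.0, 0.0, 1.0]] [[-0.001208474703089508, -0.9828179953367849, 0.18457336652690673, 0.19297747020635703], [-0.9999869972755815, 0.00027326790587215143, -0.005092210170256724, 0.008980944745320988], [0.0049542778140146924, -0.18457712037746032, -0.9828055462625892, 1.5653107138843387], [0.0, 0.0, 0.0, 1.0]]
vessel_a 0.81 [221. 313.] [ 0.4727 -0.0971  0.04  ]
vessel_a 0.78 [189. 376.] [ 0.5777 -0.3042  0.04  ]
vessel_a 0.76 [284. 371.] [ 0.2686 -0.2782  0.04  ]
vessel_a 0.76 [274. 422.] [ 0.3027 -0.4391  0.04  ]
vessel_a 0.64 [274. 235.] [0.3026 0.1516 0.04  ]
vessel_a 0.59 [188. 307.] [ 0.5824 -0.0782  0.04  ]
capped 0.77 [227. 373.] [ 0.452  -0.2908  0.04  ]
parked_a 0.66 [231. 123.] [0.4289 0.4902 0.11  ]
parked_a 0.47 [220. 250.] [0.4624 0.1029 0.11  ]
switch_tip 0.39 [164. 205.] [0.6403 0.2438 0.113 ]
switch_tip 0.35 [230. 120.] [0.4294 0.4966 0.113 ]
dr
[... 1096 characters left out ...]
d 0.54 [235. 335.] [ 0.5676 -0.1135  0.04  ]
capped 0.16 [161. 214.] [0.4278 0.4908 0.04  ]
parked_a 0.62 [198. 269.] [0.4461 0.0362 0.11  ]
switch_tip 0.47 [280. 383.] [ 0.5076 -0.3774  0.113 ]
dryer 0.75 [195. 280.] [0.5388 0.1666 0.03  ]
dryer 0.29 [160. 214.] [0.4361 0.5184 0.03  ]
tray 0.73 [285. 342.] [ 0.4994 -0.2543  0.004 ]
stopper_a 0.71 [268. 313.] [ 0.462  -0.1802  0.016 ]
stopper_a 0.56 [277. 347.] [ 0.5186 -0.247   0.016 ]
stopper_a 0.54 [258. 327.] [ 0.5156 -0.1612  0.016 ]
beaker 0.81 [158. 213.] [0.3956 0.3873 0.1   ]
vial_tall 0.65 [346. 402.] [ 0.4759 -0.4847  0.05  ]
vial_tall 0.51 [248. 294.] [ 0.4382 -0.1254  0.05  ]
vial_short 0.57 [361. 378.] [ 0.4232 -0.4836  0.035 ]
```

Run:
```python
from h import *
f=cv2.imread('pics/top0.png'); cv2.imwrite('pics/top0b.png',cv2.resize(f[130:330,90:470],None,fx=2.1,fy=2.1,interpolation=cv2.INTER_CUBIC))
```

```text
(no output)
```

View pics/top0b.png

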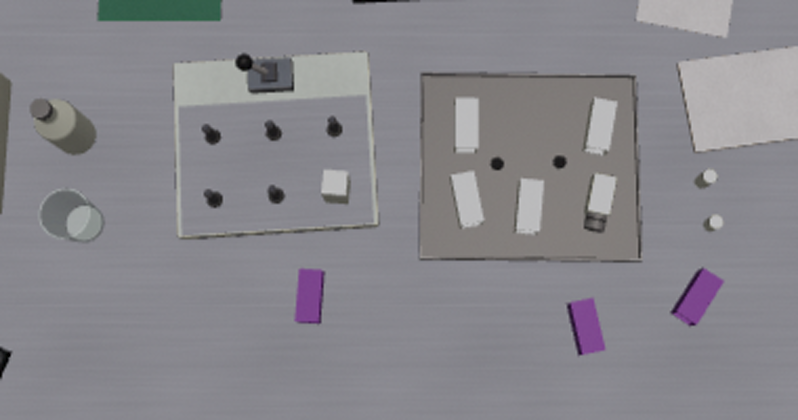

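View pics/side0.png

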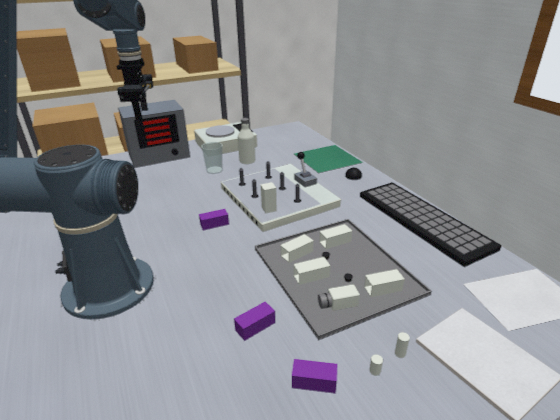

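Run:
```python
from h import *
np.set_printoptions(precision=4,suppress=True)
c=cam('top'); g=cv2.cvtColor(c['frame'],cv2.COLOR_RGB2GRAY); hs=cv2.cvtColor(c['frame'],cv2.COLOR_RGB2HSV)
def blobs(m,r0,r1,c0,c1,amin):
    mm=np.zeros_like(m,np.uint8); mm[r0:r1,c0:c1]=m[r0:r1,c0:c1]
    n,l,s,ct=cv2.connectedComponentsWithStats(mm); return [(l==i,s[i],ct[i]) for i in range(1,n) if s[i][4]>=amin]
P=[]
for m,s,ct in blobs(g<70,180,232,176,265,8):
    p=px2w(c,ct[::-1],.06); print('peg',s,ct,p); P.append(p[:2])
for m,s,ct in blobs((g>150),165,245,292,393,80):
    pts=np.argwhere(m); w=np.array([px2w(c,q,.04)[:2] for q in pts])*1000
    (cx,cy),(a,b),th=cv2.minAreaRect(w.astype(np.float32)); v=cv2.fitLine(w.astype(np.float32),cv2.DIST_L2,0,.01,.01).ravel()
    print('white',s,(cx,cy),(a,b),th,'yaw',np.arctan2(v[1],v[0])*57.3)
# rigid fit
from scipy.optimize import linear_sum_assignment, minimize
M=np.array([[x,y] for x in(-.05,.05) for y in(-.095,0,.095)])[1:]
P=np.array(P)
def f(q):
    ca,sa=np.cos(q[2]),np.sin(q[2]); W=M@np.array([[ca,sa],[-sa,ca]])+q[:2]
    D=np.linalg.norm(W[:,None]-P[None],axis=2); i,j=linear_sum_assignment(D); return (D[i,j]**2).sum()*1e4
r=min((minimize(f,[.53,.2,a],method='Nelder-Mead',options=dict(xatol=1e-6,fatol=1e-9)) for a in (0,.05,-.05)),key=lambda r:r.fun); print('dryer',r.x,r.fun)
for z in (.0,):
  x,y,a=r.x; Rm=np.array([[np.cos(a),-np.sin(a)],[np.sin(a),np.cos(a)]])
  for i,m in enumerate([[-.05,-.095]]+M.tolist()): print('peg',i,Rm@m+r.x[:2])
  print('pivot',Rm@[.14,0]+r.x[:2],'on ball',Rm@[.14,.034]+r.x[:2], w2px(c,np.r_[Rm@[.14,.034]+r.x[:2],.113]))
  print('corners',[w2px(c,np.r_[Rm@m+r.x[:2],.03]).round() for m in ([-.105,-.155],[-.105,.155],[.175,.155],[.175,-.155])])
```

```text
peg [246 186   7   9  44] [248.7273 190.5   ] [0.568  0.1101 0.06  ]
peg [216 188   8   9  46] [219.587  192.2826] [0.5621 0.2037 0.06  ]
peg [186 190   9   9  48] [190.4375 193.9167] [0.5567 0.2972 0.06  ]
peg [218 219   7   8  43] [220.8837 222.4419] [0.4635 0.1973 0.06  ]
peg [187 221   9   8  46] [191.5217 224.3043] [0.4575 0.2904 0.06  ]
white [307 176  11  27 288] (578.2041625976562, -95.27091979980469) (32.8370246887207, 87.69825744628906) 89.39320373535156 yaw -1.0631093
white [369 176  15  28 282] (575.6163940429688, -304.3216552734375) (35.88449478149414, 87.8664779663086) 78.85224151611328 yaw -12.217174
white [305 211  16  28 288] (460.8872985839844, -95.28424072265625) (85.20426177978516, 35.62954330444336) 10.56438159942627 yaw 9.839772
white [370 212  14  20 193] (469.0650939941406, -301.82781982421875) (33.86851501464844, 59.77619552612305) 76.92678833007812 yaw -12.579189
white [336 215  13  27 289] (449.1834716796875, -189.9865264892578) (35.92887878417969, 86.23956298828125) 84.17010498046875 yaw -7.5424204
dryer [0.5128 0.2001 0.0635] 0.07203816078703786
peg 0 [0.4689 0.1022]
peg 1 [0.4629 0.197 ]
peg 2 [0.4568 0.2918]
peg 3 [0.5687 0.1085]
peg 4 [0.5627 0.2033]
peg 5 [0.5566 0.2981]
pivot [0.6525 0.209 ] on ball [0.6503 0.243 ] [160.9382 205.6449]
corners [array([238., 271.]), array([244., 175.]), array([161., 173.]), array([155., 266.])]
```

```bash
cat >> h.py <<'E'
def go(p,yaw=None):
    """print tool-axis fractions (and turn) to world p with tool y axis at angle yaw (deg), mod 180"""
    t=T(); s=t[:3,:3].T@(np.array(p)-t[:3,3])/0.3; tr=0
    if yaw is not None:
        a=np.degrees(np.arctan2(t[1,1],t[0,1])); d=(a-yaw+90)%180-90; tr=d/360
    print('at',t[:3,3].round(4),'rows',s.round(4),'turn',round(tr,4),'n',int(np.ceil(np.linalg.norm(s)*.3/.0417)))
E
python3 -m handwheel '[[-0.84,-0.194,0,-0.067],[-0.84,-0.194,0,-0.067],[-0.84,-0.194,0,-0.067],[-0.84,-0.194,0,-0.067],[-0.84,-0.194,0,-0.067],[-0.84,-0.194,0,-0.067],[-0.84,-0.194,0,-0.067],[-0.84,-0.194,0,-0.067]]' 0 20
python3 -c "
from h import *
go([.648,.300,.108],93.64)"
```

```text
time: 1.82
position: [0.4384, 0.4404, 0.2306]
tool_rot: [-0.029, 1.0, -0.0, 0.001]
ft_force: [-0.5, 0.1, -0.1]
grip_width: 0.0421
grip_force: 0.0
at [0.4384 0.4404 0.2306] rows [-0.6697 -0.5074  0.4098] turn -0.0009 n 7
```

```bash
python3 -m handwheel '[[-0.67,-0.507,0,0],[-0.67,-0.507,0,0],[-0.67,-0.507,0,0],[-0.67,-0.507,0,0],[-0.67,-0.507,0,0],[-0.67,-0.507,0,0],[-0.67,-0.507,0,0],[-0.67,-0.507,0.41,0],[-0.67,-0.507,0.41,0],[-0.67,-0.507,0.41,0],[-0.67,-0.507,0.41,0],[-0.67,-0.507,0.41,0]]'
python3 - <<'E'
from h import *
go([.655,.204,.108],93.64)
c=cam('side'); save(c,'side1.png',(110,250,200,400),3)
E
```

```text
time: 2.82
position: [0.6416, 0.3043, 0.1047]
tool_rot: [-0.032, 0.999, -0.001, -0.004]
ft_force: [-0.3, 0.2, 0.9]
grip_width: 0.0005
grip_force: 0.0
at [0.6416 0.3043 0.1047] rows [-0.0229 -0.3364 -0.0106] turn 0.0001 n 3
```

View pics/side1.png

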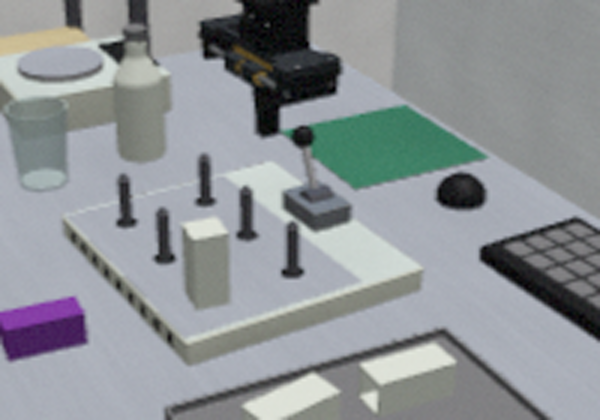

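```bash
python3 -m handwheel '[[-0.02,-0.05,-0.01,0],[-0.02,-0.1,-0.01,0],[-0.02,-0.14,-0.01,0],[-0.02,-0.18,-0.01,0],[-0.02,-0.22,-0.01,0],[-0.02,-0.25,-0.01,0],[-0.02,-0.28,-0.01,0],[-0.02,-0.31,-0.01,0],[-0.02,-0.335,-0.01,0],[-0.02,-0.335,-0.01,0],[-0.02,-0.335,-0.01,0]]'
python3 - <<'E'
from h import *
c=cam('top'); save(c,'top1.png',(140,250,165,300),5)
go([.655,.25,.23],93.64)
E
```

```text
time: 3.78
position: [0.6568, 0.2029, 0.1101]
tool_rot: [-0.031, 1.0, -0.0, -0.001]
ft_force: [0.2, -0.2, -0.6]
grip_width: 0.0007
grip_force: 0.0
at [0.6568 0.2034 0.1102] rows [-0.0033  0.1554 -0.3993] turn -0.0001 n 4
```

View pics/top1.png

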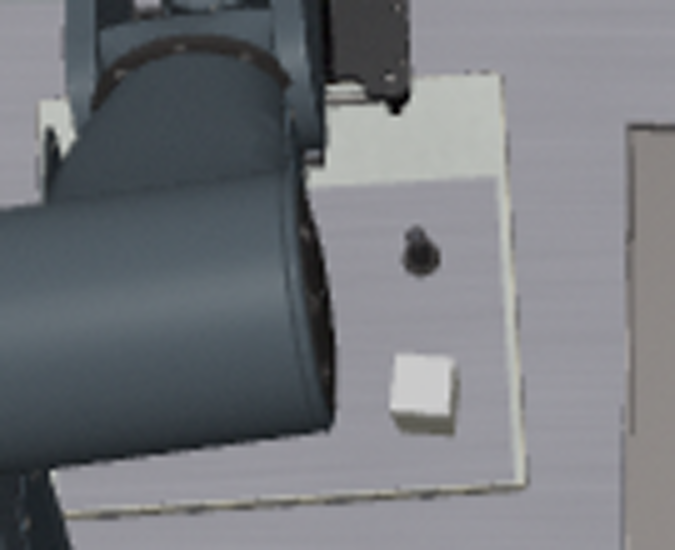

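```bash
python3 -m handwheel '[[0,-0.01,0,0],[0,-0.02,0,0],[0,-0.02,0,0],[0,-0.02,0,0]]'
python3 -m handwheel '[[0,0.02,0,0],[0,0.1,-0.1,0],[0,0.1,-0.4,0],[0,0.1,-0.4,0],[0,0.1,-0.4,0],[0,0.1,-0.4,0]]'
python3 - <<'E'
from h import *
c=cam('side'); save(c,'side2.png',(110,220,220,360),5)
a=.0635;Rm=np.array([[np.cos(a),-np.sin(a)],[np.sin(a),np.cos(a)]])
print([w2px(c,np.r_[Rm@[.14,y]+[.5128,.2001],.113]) for y in (.034,-.034)])
go([.5,-.2,.23],90)
E
```

```text
time: 4.17
position: [0.6571, 0.1998, 0.1104]
tool_rot: [-0.032, 0.999, 0.002, 0.0]
ft_force: [0.5, 4.5, -1.2]
grip_width: 0.0007
grip_force: 2.5
time: 4.67
position: [0.6581, 0.2284, 0.2357]
tool_rot: [-0.032, 0.999, 0.0, 0.005]
ft_force: [-0.2, -0.3, -0.3]
grip_width: 0.0007
grip_force: 0.0
[array([155.52268098, 299.2997612 ]), array([162.89935308, 310.56034266])]
at [0.6562 0.2279 0.2324] rows [ 0.6105 -1.3903  0.0061] turn 0.0102 n 11
```

View pics/side2.png

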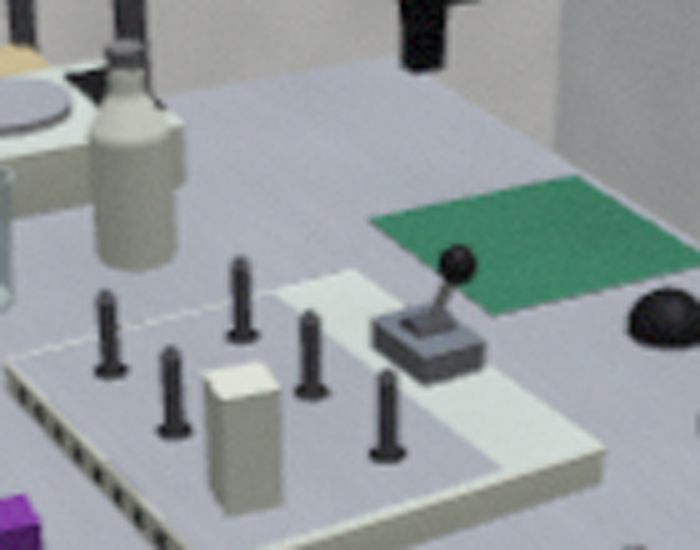

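```bash
python3 -m handwheel '[[0.07,-1,0.1,0.01],[0.07,-1,0.1,0.01],[0.07,-1,0.1,0.01],[0.07,-1,0.1,0.01],[0.07,-1,0.1,0.01],[0.07,-1,0.1,0.01],[0.07,-1,0.1,0.01],[0.07,-1,0.1,0.01],[0.07,-1,0.1,0.01],[0.07,-1,0.1,0.01]]' 57 3
python3 - <<'E'
from h import *
np.set_printoptions(precision=4,suppress=True)
c=cam('wrist'); save(c,'w1.png'); 
for d in vision.look_for('wrist','vessel_a'): print(d['conf'],d['point'],px2w(c,d['point'],.04))
t=cam('top'); save(t,'t2.png'); g=cv2.cvtColor(t['frame'],cv2.COLOR_RGB2GRAY)
for d in vision.look_for('top','vessel_a'): print(d['conf'],d['point'],px2w(t,d['point'],.04))
go([.612,-.0957,.1],89)
E
```

```text
time: 5.55
position: [0.6522, -0.073, 0.1984]
tool_rot: [0.001, 1.0, 0.001, -0.002]
ft_force: [-0.6, 0.7, 0.5]
grip_width: 0.0484
grip_force: 0.0
0.97 [125.6, 62.5] [ 0.5762 -0.2958  0.04  ]
0.9 [123.9, 263.1] [ 0.5748 -0.0944  0.04  ]
0.57 [19.1, 160.6] [ 0.4825 -0.1863  0.04  ]
0.75 [188.1, 373.5] [ 0.581  -0.2964  0.04  ]
0.73 [273.6, 239.8] [0.3029 0.1364 0.04  ]
0.71 [271.7, 421.3] [ 0.3084 -0.4381  0.04  ]
0.7 [285.8, 369.4] [ 0.2642 -0.2721  0.04  ]
0.58 [226.4, 337.0] [ 0.454  -0.1742  0.04  ]
0.43 [227.6, 315.6] [ 0.4501 -0.1052  0.04  ]
at [ 0.6533 -0.0709  0.2003] rows [ 0.1376 -0.0825  0.3344] turn 0.0033 n 3
```

View pics/w1.png

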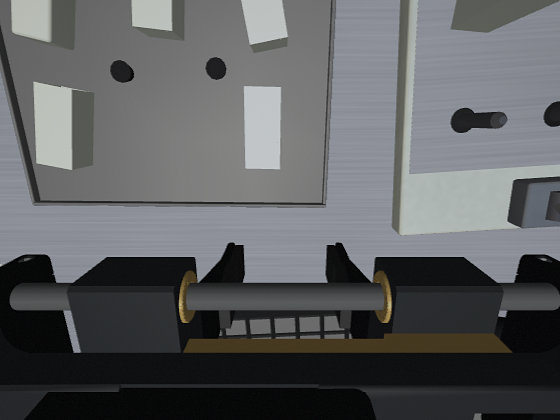

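Run:
```python
from h import *
np.set_printoptions(precision=4,suppress=True)
c=dict(K=vision.camera('wrist')['K']); c=cam('wrist')
for n,q in dict(V1=[(245,87),(281,87),(280,169),(245,169)],V2=[(34,82),(73,90),(72,169),(36,161)]).items():
    w=np.array([px2w(c,(r,k),.04)[:2] for k,r in q]); print(n,w,'mean',w.mean(0),'end',w[2:].mean(0),'len',np.linalg.norm(w[0]-w[3]),'wid',np.linalg.norm(w[2]-w[3]))
```

```text
V1 [[ 0.5423 -0.1103]
 [ 0.5421 -0.0751]
 [ 0.6225 -0.0762]
 [ 0.6226 -0.1131]] mean [ 0.5824 -0.0936] end [ 0.6225 -0.0946] len 0.0803617576650532 wid 0.03689551386166454
V2 [[ 0.5385 -0.3151]
 [ 0.5456 -0.2787]
 [ 0.6232 -0.2953]
 [ 0.6149 -0.3312]] mean [ 0.5806 -0.3051] end [ 0.6191 -0.3132] len 0.07808741101376865 wid 0.036842675295657795
```

```bash
python3 -c "
from h import *
go([.6145,-.0945,.016],89.)"
```

```text
at [ 0.6535 -0.0712  0.2006] rows [ 0.1303 -0.0773  0.6155] turn 0.0032 n 5
```

```bash
python3 -m handwheel '[[0.13,-0.077,0.1,0.003],[0.13,-0.077,0.3,0.003],[0.13,-0.077,0.43,0.003],[0.13,-0.077,0.55,0.003],[0.13,-0.077,0.6,0.003],[0.13,-0.077,0.614,0.003],[0.13,-0.077,0.614,0.003],[0.13,-0.077,0.614,0.003]]'
python3 -m handwheel '[[0,0,0,0],[0,0,0,0],[0,0,0,0],[0,0,0,0],[0,0,0,0],[0,0,0,0]]' 20 3
```

```text
time: 6.52
position: [0.6149, -0.0956, 0.0164]
tool_rot: [0.009, 1.0, 0.0, 0.0]
ft_force: [0.1, -0.0, -0.3]
grip_width: 0.0496
grip_force: 0.0
time: 7.02
position: [0.6152, -0.0963, 0.0174]
tool_rot: [0.009, 1.0, -0.0, 0.001]
ft_force: [0.3, 1.3, 4.0]
grip_width: 0.0359
grip_force: 3.0
```

```bash
python3 -m handwheel '[[0,0,-0.03,0],[0,0,-0.06,0],[0,0,-0.1,0],[0,0,-0.15,0],[0,0,-0.2,0],[0,0,-0.25,0],[0,0,-0.3,0],[0,0,-0.3,0],[0,0,-0.3,0]]'
python3 - <<'E'
from h import *
c=cam('side'); save(c,'s3.png',(170,310,230,410),3.8)
E
```

```text
time: 7.77
position: [0.6152, -0.0966, 0.1078]
tool_rot: [0.009, 1.0, -0.001, 0.001]
ft_force: [-1.0, -0.1, -0.5]
grip_width: 0.036
grip_force: 3.0
```

View pics/s3.png

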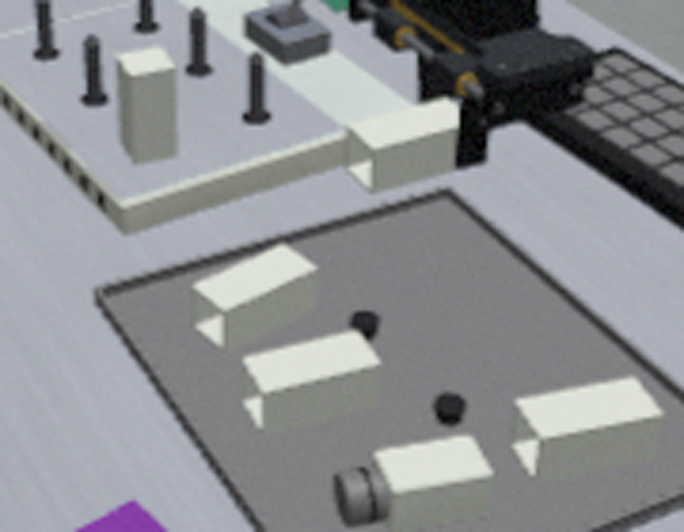

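```bash
python3 -m handwheel '[[0,0,0,0.02],[0,0,0,0.04],[0,0,0,0.06],[0,0,0,0.08],[0,0,0,0.1],[0,0,0,0.12],[0,0,0,0.14],[0,0,0,0.16],[0,0,0,0.18],[0,0,0,0.2],[0,0,0,0.22],[0,0,0,0.237],[0,0,0,0.237],[0,0,0,0.237],[0,0,0,0.237]]'
python3 -c "
from h import *
print(robot.get_obs()['q'], T()[:3,:3].round(3))
go([.600,-.033,.0314],3.64)"
```

```text
time: 9.07
position: [0.614, -0.0962, 0.1056]
tool_rot: [0.684, 0.73, -0.0, -0.001]
ft_force: [0.2, 0.3, -1.2]
grip_width: 0.0358
grip_force: 3.0
[-3.34916474e-01  6.80038366e-01  1.54251842e+00 -8.15809757e-05
  9.20521175e-01 -4.00474059e-01] [[-0.066  0.998 -0.001]
 [ 0.998  0.066  0.   ]
 [ 0.001 -0.001 -1.   ]]
at [ 0.614  -0.0962  0.1056] rows [ 0.2131 -0.0324  0.2476] turn 0.0003 n 3
```

```bash
python3 -m handwheel '[[0.05,-0.01,0.04,0],[0.12,-0.03,0.1,0],[0.19,-0.03,0.17,0],[0.213,-0.03,0.22,0],[0.213,-0.03,0.247,0],[0.213,-0.03,0.247,0],[0.213,-0.03,0.247,0]]'
python3 - <<'E'
from h import *
c=cam('side'); save(c,'s4.png',(170,310,230,410),3.8)
go([.600,-.033,.0314],3.64)
E
```

```text
time: 9.65
position: [0.6019, -0.0337, 0.0321]
tool_rot: [0.684, 0.729, -0.0, 0.0]
ft_force: [0.3, 0.3, -0.3]
grip_width: 0.036
grip_force: 3.0
at [ 0.6025 -0.034   0.0328] rows [ 0.0039 -0.008   0.0048] turn -0.0001 n 1
```

View pics/s4.png

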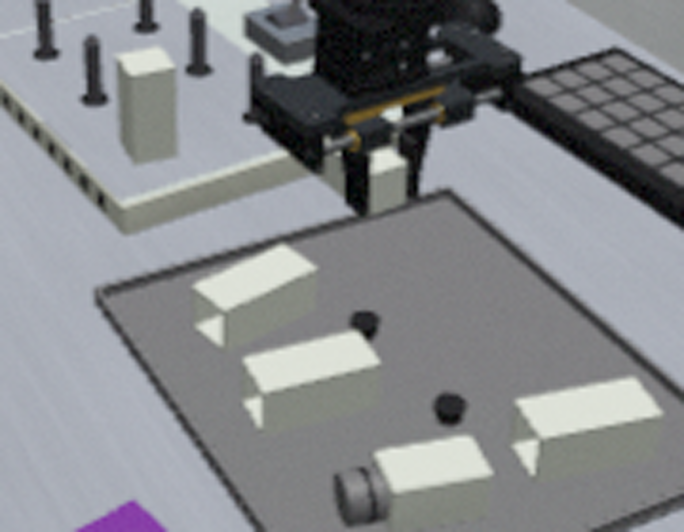

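```bash
python3 -m handwheel '[[0.02,0,0,0],[0.035,0,0,0],[0.045,0,0,0],[0.05,0,0,0],[0.05,0,0,0]]'
```

```text
time: 10.12
position: [0.6016, -0.0187, 0.033]
tool_rot: [0.684, 0.729, 0.0, 0.001]
ft_force: [0.8, -4.1, 0.5]
grip_width: 0.0358
grip_force: 3.0
```

```bash
python3 -m handwheel '[[0.008,0,-0.015,0],[0.016,0,-0.045,0],[0.025,0,-0.06,0],[0.035,0,-0.075,0],[0.046,0,-0.088,0],[0.057,0,-0.1,0],[0.057,0,-0.1,0]]'
python3 - <<'E'
from h import *
c=cam('side'); save(c,'s5.png',(170,310,230,410),3.8)
E
```

```text
time: 10.7
position: [0.5996, -0.0002, 0.0633]
tool_rot: [0.684, 0.729, 0.0, 0.0]
ft_force: [0.7, -1.7, 1.6]
grip_width: 0.0357
grip_force: 3.0
```

View pics/s5.png

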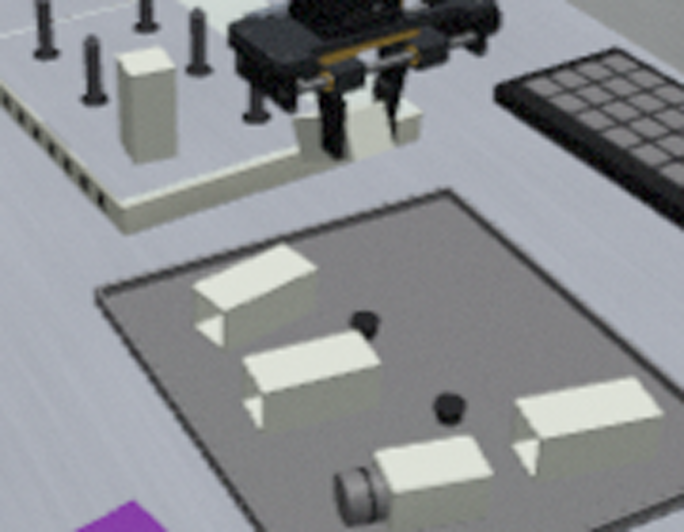

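```bash
python3 -m handwheel '[[0.012,0,-0.011,0],[0.025,0,-0.021,0],[0.04,0,-0.03,0],[0.053,0,-0.039,0],[0.068,0,-0.047,0],[0.083,0,-0.053,0],[0.1,0,-0.059,0],[0.115,0,-0.064,0],[0.131,0,-0.07,0],[0.147,0,-0.075,0],[0.163,0,-0.085,0],[0.18,0,-0.095,0],[0.195,0,-0.1,0],[0.21,0,-0.105,0],[0.21,0,-0.105,0]]'
python3 - <<'E'
from h import *
c=cam('side'); save(c,'s6.png',(170,310,230,410),3.8)
E
```

```text
time: 12.0
position: [0.5953, 0.0629, 0.094]
tool_rot: [0.684, 0.729, 0.0, -0.0]
ft_force: [-0.5, 0.2, -0.3]
grip_width: 0.0358
grip_force: 3.0
```

View pics/s6.png

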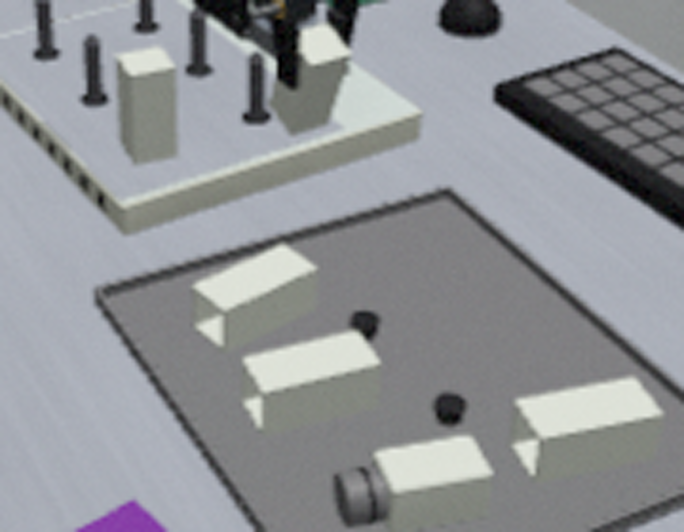

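```bash
cat >> h.py <<'E'
from scipy.optimize import minimize
def tilt(show=False,prior=60):
    """fit vessel held in grip from side view: theta (deg, 90 = mouth down), axial and lateral offset of pivot"""
    t=T(); c=cam('side'); best=None
    f=t[:3,0]; s=t[:3,1]; u=np.array([0,0,1.]); piv=t[:3,3]+[0,0,.008]
    ms=[d for d in vision.outline_of('side','vessel_a') ]
    exp=w2px(c,piv+.03*(np.cos(np.radians(prior))*f-np.sin(np.radians(prior))*u))
    ms=[d for d in ms if np.hypot(*(np.array(d['point'])-exp))<25]
    if not ms: print('no mask near',exp); return
    m=max(ms,key=lambda d:d['conf'])['mask']
    def poly(q):
        th=np.radians(q[0]); ax=np.cos(th)*f-np.sin(th)*u; up=np.sin(th)*f+np.cos(th)*u
        o=piv+ (q[2])/1000*up
        P=[o+ax*(80*a-q[1])/1000+s*.018*b+up*.018*d for a in(0,1) for b in(-1,1) for d in(-1,1)]
        P=np.array([w2px(c,p)[::-1] for p in P],np.float32); return cv2.convexHull(P)
    def cost(q):
        im=np.zeros((1680,2240),np.uint8); cv2.fillConvexPoly(im,np.round(poly(q)*4).astype(np.int32).reshape(-1,1,2),255)
        r=cv2.resize(im,(560,420),interpolation=cv2.INTER_AREA)/255.
        fin=m.astype(float)
        # pixels outside the hull but in mask cost full, in hull but not in mask cost less (fingers hide)
        return (np.maximum(fin-r,0).sum()+.5*np.maximum(r-fin,0).sum())+ .3*((q[1]-7.3)/2)**2+.3*((q[2]+3.4)/2)**2
    best=min(((cost((th,7.3,-3.4)),th) for th in range(0,116,4)))
    r=minimize(cost,[best[1],7.3,-3.4],method='Nelder-Mead',options=dict(initial_simplex=[[best[1],7.3,-3.4],[best[1]+5,7.3,-3.4],[best[1],10,-3.4],[best[1],7.3,-1]]))
    th,a,e=r.x; th_=np.radians(th); ax=np.cos(th_)*f-np.sin(th_)*u; up=np.sin(th_)*f+np.cos(th_)*u
    mc=piv+e/1000*up+ax*(80-a)/1000
    print('theta',round(th,1),'end->pivot',round(a,1),'off',round(e,1),'cost',round(r.fun,1),'mask',m.sum(),'mouth centre',mc.round(4),'rel TCP fwd/up mm',((mc-t[:3,3])@f*1000).round(1),(mc[2]-t[2,3]).round(4)*1000)
E
python3 -c "
from h import *
tilt()
go([.5687,.1085-.035,.18],3.64)"
```

```text
theta 68.7 end->pivot 18.9 off -7.8 cost 64.0 mask 340 mouth centre [0.5944 0.0773 0.0421] rel TCP fwd/up mm 14.9 -51.8
at [0.5954 0.0618 0.0937] rows [ 0.0444 -0.0865 -0.2878] turn -0.0 n 3
```

```bash
python3 -m handwheel '[[0,0,-0.08,0],[0,0,-0.16,0],[0.03,-0.03,-0.22,0],[0.07,-0.06,-0.24,0],[0.111,-0.083,-0.24,0],[0.111,-0.083,-0.24,0],[0.111,-0.083,-0.24,0],[0.111,-0.083,-0.24,0]]'
python3 - <<'E'
from h import *
tilt()
c=cam('side'); a=c['frame'][165:235,240:340]; t=cam('top'); b=t['frame'][165:235,200:300]
cv2.imwrite('pics/p7.png',cv2.resize(np.hstack([a,b])[:,:,::-1],None,fx=4,fy=4,interpolation=cv2.INTER_CUBIC))
go([.5697,.0935,.165],3.64)
E
```

```text
time: 12.82
position: [0.568, 0.0937, 0.1645]
tool_rot: [0.684, 0.729, -0.001, -0.001]
ft_force: [0.8, 0.3, -0.1]
grip_width: 0.0359
grip_force: 3.0
theta 71.1 end->pivot 16.3 off -7.4 cost 62.5 mask 372 mouth centre [0.5671 0.1072 0.1099] rel TCP fwd/up mm 13.6 -54.699999999999996
at [0.5687 0.0931 0.165 ] rows [0.0011 0.0034 0.0001] turn -0.0001 n 1
```

View pics/p7.png

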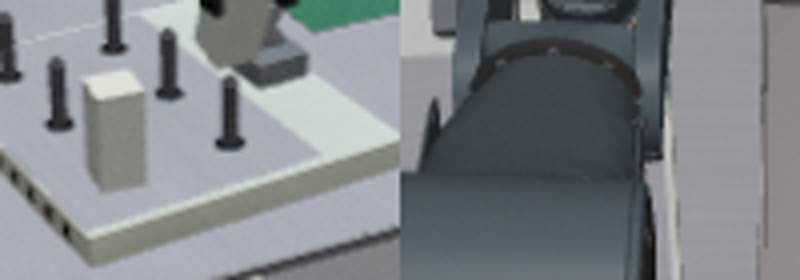

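```bash
python3 -m handwheel '[[0,0,0.03,0],[0,0,0.06,0],[0,0,0.09,0],[0,0,0.11,0],[0.02,0,0.12,0],[0.04,0,0.13,0],[0.06,0,0.14,0],[0.08,0,0.15,0],[0.093,0,0.155,0],[0.093,0,0.155,0]]'
python3 - <<'E'
from h import *
tilt(prior=85)
E
```

```text
time: 13.85
position: [0.5666, 0.1226, 0.1191]
tool_rot: [0.684, 0.73, 0.0, -0.0]
ft_force: [0.4, 0.0, 0.5]
grip_width: 0.0362
grip_force: 3.0
no mask near [179.47832597 293.26447812]
```

Run:
```python
from h import *
c=cam('side'); cv2.imwrite('pics/p8.png',cv2.resize(c['frame'][150:235,240:340,::-1],None,fx=6,fy=6,interpolation=cv2.INTER_CUBIC))
for l in('vessel_a','parked_a','capped'):
    for d in vision.outline_of('side',l): print(l,d['conf'],d['point'],d['mask'].sum())
```

```text
vessel_a 0.87 [320.7, 252.5] 988
vessel_a 0.85 [215.6, 214.3] 472
vessel_a 0.79 [181.3, 296.6] 400
vessel_a 0.77 [269.9, 312.8] 747
vessel_a 0.67 [244.8, 296.4] 617
vessel_a 0.66 [373.7, 316.6] 1384
vessel_a 0.57 [283.1, 382.7] 817
parked_a 0.61 [196.7, 271.1] 465
parked_a 0.61 [346.0, 402.9] 255
capped 0.63 [297.5, 340.5] 792
capped 0.36 [181.3, 291.8] 357
```

View pics/p8.png

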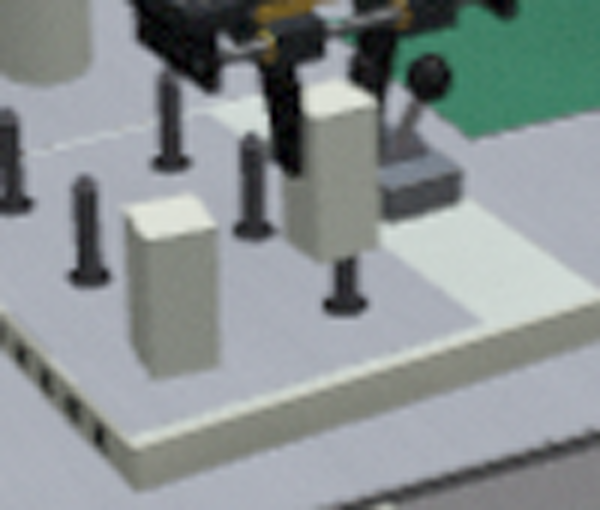

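```bash
python3 -m handwheel '[[-0.01,0,0.03,0],[-0.02,0,0.05,0],[-0.02,0,0.07,0],[-0.02,0,0.08,0],[-0.02,0,0.09,0],[-0.02,0,0.09,0]]'
python3 -c "
from h import *
tilt(prior=88)"
```

```text
time: 14.65
position: [0.5666, 0.1153, 0.0913]
tool_rot: [0.684, 0.729, -0.001, -0.001]
ft_force: [0.5, 0.9, -0.8]
grip_width: 0.0359
grip_force: 3.0
theta 98.3 end->pivot 14.9 off -3.2 cost 57.1 mask 353 mouth centre [0.5674 0.1027 0.0353] rel TCP fwd/up mm -12.6 -56.0
```

```bash
python3 -m handwheel '[[0,0,0.01,0],[0,0,0.015,0],[0,0,0.02,0],[0,0,0.02,0]]'
python3 -m handwheel '[[0,0,0.01,0],[0,0,0.015,0],[0,0,0.015,0]]'
```

```text
time: 15.08
position: [0.567, 0.1154, 0.086]
tool_rot: [0.684, 0.729, -0.0, -0.0]
ft_force: [0.1, 0.8, -1.1]
grip_width: 0.036
grip_force: 3.0
time: 15.33
position: [0.5674, 0.1151, 0.0819]
tool_rot: [0.684, 0.729, 0.0, 0.0]
ft_force: [-0.0, -0.5, 1.6]
grip_width: 0.0357
grip_force: 3.0
```

```bash
python3 -m handwheel '[[0,0,0.01,0],[0,0,0.013,0],[0,0,0.013,0]]'
python3 -m handwheel '[[0,0,0,0],[0,0,0,0],[0,0,0,0],[0,0,0,0],[0,0,-0.1,0],[0,0,-0.2,0],[0,0,-0.3,0],[0,0,-0.35,0],[0,0,-0.35,0]]' 57 3
python3 - <<'E'
from h import *
np.set_printoptions(precision=4,suppress=True)
c=cam('wrist')
for d in vision.look_for('wrist','vessel_a'): print('w',d['conf'],d['point'],px2w(c,d['point'],.11),px2w(c,d['point'],.04))
c=cam('side'); cv2.imwrite('pics/p9.png',c['frame'][:,:,::-1])
for l in('vessel_a',):
    for d in vision.outline_of('side',l): print(l,d['conf'],d['point'],d['mask'].sum())
print('expected centre px',w2px(c,[.5687,.1085,.07]))
E
```

```text
time: 15.58
position: [0.5674, 0.1153, 0.0778]
tool_rot: [0.684, 0.729, 0.0, 0.0]
ft_force: [0.0, -2.1, 3.2]
grip_width: 0.0362
grip_force: 3.0
time: 16.33
position: [0.5698, 0.1156, 0.1868]
tool_rot: [0.684, 0.729, 0.003, 0.003]
ft_force: [-0.5, -0.4, 0.3]
grip_width: 0.0498
grip_force: 0.0
w 0.85 [216.6, 281.6] [0.5669 0.1199 0.11  ] [0.5681 0.0973 0.04  ]
w 0.8 [151.2, 46.9] [0.3867 0.1609 0.11  ] [0.3334 0.1507 0.04  ]
w 0.36 [336.8, 217.6] [0.5151 0.0002 0.11  ] [ 0.5007 -0.0586  0.04  ]
vessel_a 0.87 [268.2, 310.8] 783
vessel_a 0.87 [245.9, 297.3] 637
vessel_a 0.87 [281.1, 383.3] 850
vessel_a 0.84 [373.8, 311.6] 1333
vessel_a 0.71 [219.5, 217.2] 473
vessel_a 0.69 [319.5, 251.3] 1011
vessel_a 0.67 [188.1, 295.2] 444
expected centre px [189.5097 296.4433]
```

```bash
python3 -m handwheel '[[-0.1,0.25,-0.05,-0.02],[-0.2,0.25,-0.05,-0.04],[-0.3,0.25,-0.05,-0.06],[-0.4,0.25,-0.05,-0.08],[-0.5,0.25,-0.05,-0.1],[-0.6,0.25,-0.05,-0.12],[-0.7,0.25,-0.05,-0.14],[-0.8,0.25,-0.05,-0.16],[-0.95,0.25,-0.05,-0.18],[-0.95,0.25,-0.05,-0.2],[-0.95,0.25,-0.05,-0.22],[-0.95,0.25,-0.05,-0.237],[-0.95,0.25,-0.05,-0.237]]'
cat >> h.py <<'E'
def boxes():
    """top-face rectangles (z=.04) of white vessels seen in the wrist picture"""
    c=cam('wrist')
    for d in vision.outline_of('wrist','vessel_a'):
        m=d['mask']; f=cv2.cvtColor(c['frame'],cv2.COLOR_RGB2HSV)
        ctr,_=cv2.findContours((m&(f[:,:,2]>=np.percentile(f[:,:,2][m],60)-12)).astype(np.uint8),cv2.RETR_EXTERNAL,cv2.CHAIN_APPROX_NONE)
        k=max(ctr,key=cv2.contourArea).reshape(-1,2)
        w=np.array([px2w(c,(r,q),.04)[:2] for q,r in k])*1000
        (x,y),(a,b),th=cv2.minAreaRect(w.astype(np.float32))
        L,S=max(a,b),min(a,b); ang=th if a>=b else th+90; ang=(ang+90)%180-90
        e=np.array([x,y])+L/2*np.array([np.cos(np.radians(ang)),np.sin(np.radians(ang))])
        print('conf',round(d['conf'],2),'px',np.round(d['point']),'centre',np.round([x,y],1),'LxS',round(L,1),round(S,1),'yaw',round(ang,1),'closed end',e.round(1))
E
python3 -c "
from h import *
boxes(); print(robot.get_obs()['position'])"
```

```text
time: 17.62
position: [0.6588, -0.1646, 0.1952]
tool_rot: [0.009, 1.0, 0.001, -0.002]
ft_force: [-0.3, -0.2, 0.5]
grip_width: 0.0495
grip_force: 0.0
conf 0.96 px [ 13. 251.] centre [ 482.5 -194.5] LxS 36.4 15.7 yaw 89.1 closed end [ 482.8 -176.4]
conf 0.8 px [119. 148.] centre [ 577.6 -305.8] LxS 79.6 35.5 yaw -11.4 closed end [ 616.6 -313.6]
conf 0.66 px [ 17. 356.] centre [486.3 -90.4] LxS 35.5 27.2 yaw -79.7 closed end [ 489.4 -107.9]
conf 0.63 px [105. 548.] centre [568.7  96. ] LxS 38.1 24.2 yaw 6.6 closed end [587.7  98.2]
[ 0.65919152 -0.164017    0.19594987]
```

Run:
```python
from h import *
c=cam('top')
for k,r in((90+635/2.1,130+75/2.1),(90+641/2.1,130+261/2.1),(90+422/2.1,130+73/2.1)): print(px2w(c,(r,k),.014))
go([.6102,-.3118,.016],78.6)
```

```text
[ 0.66503164 -0.36787512  0.014     ]
[ 0.36668106 -0.36419499  0.014     ]
[ 0.66824903 -0.02738904  0.014     ]
at [ 0.6594 -0.1639  0.1964] rows [ 0.1523 -0.4968  0.6012] turn 0.0283 n 6
```

```bash
python3 -m handwheel '[[0.05,-0.13,0.05,0.015],[0.1,-0.26,0.1,0.028],[0.152,-0.39,0.15,0.028],[0.152,-0.497,0.25,0.028],[0.152,-0.497,0.35,0.028],[0.152,-0.497,0.47,0.028],[0.152,-0.497,0.55,0.028],[0.152,-0.497,0.59,0.028],[0.152,-0.497,0.6,0.028],[0.152,-0.497,0.6,0.028],[0.152,-0.497,0.6,0.028]]' 53 3
python3 -m handwheel '[[0,0,0,0],[0,0,0,0],[0,0,0,0],[0,0,0,0],[0,0,0,0],[0,0,-0.03,0],[0,0,-0.06,0],[0,0,-0.1,0],[0,0,-0.15,0],[0,0,-0.2,0],[0,0,-0.25,0],[0,0,-0.3,0],[0,0,-0.3,0],[0,0,-0.3,0]]' 20 3
python3 -c "
from h import *
go([.600,-.033,.14],3.64)"
```

```text
time: 18.68
position: [0.613, -0.3129, 0.0194]
tool_rot: [0.097, 0.995, -0.001, 0.001]
ft_force: [0.3, -0.6, 0.9]
grip_width: 0.0463
grip_force: 0.0
time: 19.85
position: [0.6122, -0.3131, 0.1094]
tool_rot: [0.097, 0.995, -0.001, 0.001]
ft_force: [0.2, 1.2, -1.1]
grip_width: 0.0359
grip_force: 3.0
at [ 0.6122 -0.3131  0.1094] rows [ 0.2201  0.908  -0.1037] turn 0.2089 n 7
```

```bash
python3 -m handwheel '[[0.02,0.09,0,0.02],[0.04,0.18,0,0.04],[0.06,0.27,0,0.06],[0.08,0.36,0,0.08],[0.1,0.45,0,0.1],[0.13,0.54,0,0.12],[0.16,0.63,0,0.14],[0.18,0.72,0,0.16],[0.2,0.81,0,0.18],[0.22,0.88,0,0.2],[0.22,0.908,0,0.209],[0.22,0.908,0,0.209],[0.22,0.908,0,0.209]]'
python3 -c "
from h import *
go([.600,-.034,.0345],3.64)"
```

```text
time: 20.93
position: [0.599, -0.0322, 0.107]
tool_rot: [0.683, 0.73, -0.001, -0.001]
ft_force: [-0.2, -0.6, -0.8]
grip_width: 0.0359
grip_force: 3.0
at [ 0.599  -0.0322  0.107 ] rows [-0.0063  0.0033  0.2418] turn 0.0005 n 2
```

```bash
python3 -m handwheel '[[-0.006,0,0.08,0],[-0.006,0,0.16,0],[-0.006,0,0.22,0],[-0.006,0,0.242,0],[-0.006,0,0.242,0],[0.014,0,0.242,0],[0.029,0,0.242,0],[0.039,0,0.242,0],[0.044,0,0.242,0],[0.044,0,0.242,0]]'
python3 -m handwheel '[[0.008,0,-0.015,0],[0.016,0,-0.045,0],[0.025,0,-0.06,0],[0.035,0,-0.075,0],[0.046,0,-0.088,0],[0.057,0,-0.1,0],[0.057,0,-0.1,0]]'
```

```text
time: 21.77
position: [0.5997, -0.0197, 0.0365]
tool_rot: [0.684, 0.73, 0.0, 0.001]
ft_force: [-0.5, -2.8, 1.5]
grip_width: 0.0358
grip_force: 3.0
time: 22.35
position: [0.5979, -0.0016, 0.0664]
tool_rot: [0.684, 0.729, 0.0, 0.0]
ft_force: [0.8, -2.6, 1.7]
grip_width: 0.0359
grip_force: 3.0
```

```bash
python3 -m handwheel '[[0.012,0,-0.009,0],[0.025,0,-0.018,0],[0.04,0,-0.026,0],[0.053,0,-0.034,0],[0.068,0,-0.042,0],[0.083,0,-0.048,0],[0.1,0,-0.054,0],[0.115,0,-0.059,0],[0.131,0,-0.064,0],[0.147,0,-0.069,0],[0.163,0,-0.078,0],[0.18,0,-0.087,0],[0.195,0,-0.093,0],[0.21,0,-0.1,0],[0.21,0,-0.1,0]]'
python3 -c "
from h import *
tilt()
go([.563,.1883,.19],3.64)"
```

```text
time: 23.6
position: [0.5934, 0.0617, 0.0955]
tool_rot: [0.684, 0.729, 0.0, -0.0]
ft_force: [-0.6, 0.4, -0.4]
grip_width: 0.036
grip_force: 3.0
theta 70.6 end->pivot 15.3 off -11.1 cost 57.8 mask 349 mouth centre [0.5927 0.0727 0.0389] rel TCP fwd/up mm 11.0 -56.7
at [0.5935 0.0608 0.0953] rows [ 0.4305 -0.0746 -0.3158] turn 0.0 n 4
```

```bash
python3 -m handwheel '[[0,0,-0.08,0],[0,0,-0.2,0],[0,0,-0.316,0],[0.08,-0.02,-0.316,0],[0.18,-0.05,-0.316,0],[0.28,-0.075,-0.316,0],[0.37,-0.075,-0.316,0],[0.43,-0.075,-0.316,0],[0.43,-0.075,-0.316,0],[0.43,-0.075,-0.27,0],[0.43,-0.075,-0.235,0],[0.43,-0.075,-0.235,0],[0.43,-0.075,-0.235,0]]'
python3 -c "
from h import *
tilt()
go([.563,.1883,.165],3.64)"
```

```text
time: 24.78
position: [0.5624, 0.1869, 0.1647]
tool_rot: [0.685, 0.729, -0.001, -0.001]
ft_force: [0.2, 1.0, -0.6]
grip_width: 0.0362
grip_force: 3.0
theta 73.8 end->pivot 16.8 off -10.9 cost 44.9 mask 397 mouth centre [0.5619 0.194  0.109 ] rel TCP fwd/up mm 7.2 -55.7
at [0.5634 0.1872 0.1658] rows [ 0.0038 -0.001   0.0026] turn -0.0002 n 1
```

```bash
python3 -m handwheel '[[0.018,0,0.0,0],[0.018,0,0.04,0],[0.018,0,0.07,0],[0.018,0,0.1,0],[0.018,0,0.11,0],[0.035,0,0.12,0],[0.05,0,0.13,0],[0.065,0,0.14,0],[0.08,0,0.15,0],[0.093,0,0.155,0],[0.093,0,0.155,0]]'
python3 - <<'E'
from h import *
c=cam('side')
for d in vision.outline_of('side','vessel_a'): print(d['conf'],d['point'],d['mask'].sum())
tilt(prior=75)
print(w2px(c,[.5627,.2033,.105]))
cv2.imwrite('pics/p10.png',cv2.resize(c['frame'][150:235,240:340,::-1],None,fx=6,fy=6,interpolation=cv2.INTER_CUBIC))
E
```

```text
time: 25.8
position: [0.561, 0.2168, 0.119]
tool_rot: [0.684, 0.729, 0.0, -0.0]
ft_force: [-0.6, 0.2, -0.9]
grip_width: 0.036
grip_force: 3.0
0.89 [320.5, 252.0] 913
0.76 [373.7, 314.4] 1268
0.64 [246.4, 296.7] 636
0.64 [187.7, 296.0] 421
0.61 [169.5, 280.6] 352
0.61 [221.8, 217.2] 454
0.59 [268.1, 311.0] 750
theta 98.4 end->pivot 13.8 off -7.7 cost 46.7 mask 347 mouth centre [0.5623 0.199  0.0628] rel TCP fwd/up mm -17.2 -56.4
[167.56226456 280.85964307]
```

```bash
python3 -m handwheel '[[-0.01,0,0.03,0],[-0.02,0,0.05,0],[-0.02,0,0.07,0],[-0.02,0,0.08,0],[-0.02,0,0.09,0],[-0.02,0,0.1,0],[-0.02,0,0.11,0],[-0.02,0,0.11,0]]'
python3 -m handwheel '[[0,0,0.01,0],[0,0,0.02,0],[0,0,0.025,0],[0,0,0.025,0]]'
```

```text
time: 26.67
position: [0.5617, 0.2099, 0.0859]
tool_rot: [0.684, 0.729, 0.0, -0.0]
ft_force: [-0.2, -0.4, -0.6]
grip_width: 0.036
grip_force: 3.0
time: 27.0
position: [0.5619, 0.2098, 0.0788]
tool_rot: [0.684, 0.729, 0.0, 0.0]
ft_force: [-0.4, 0.1, 1.8]
grip_width: 0.0358
grip_force: 3.0
```

```bash
python3 -m handwheel '[[0,0,0.01,0],[0,0,0.01,0]]'
python3 -m handwheel '[[0,0,0,0],[0,0,0,0],[0,0,0,0],[0,0,0,0],[0,0,-0.1,0],[0,0,-0.2,0],[0,0,-0.3,0],[0,0,-0.38,0],[-0.1,0,-0.38,0],[-0.2,0,-0.38,0],[-0.3,0,-0.38,0],[-0.4,0,-0.38,0],[-0.4,0,-0.38,0]]' 57 3
python3 - <<'E'
from h import *
c=cam('side')
for d in vision.outline_of('side','vessel_a'): print(d['conf'],d['point'],d['mask'].sum(),np.ptp(np.argwhere(d['mask']),axis=0))
print('expected',w2px(c,[.5687,.1085,.07]),w2px(c,[.5627,.2033,.07]))
go([.57,-.13,.2],89)
E
```

```text
time: 27.17
position: [0.5619, 0.2098, 0.0756]
tool_rot: [0.684, 0.729, 0.0, 0.0]
ft_force: [-0.9, 0.3, 2.4]
grip_width: 0.0363
grip_force: 3.0
time: 28.25
position: [0.5699, 0.0852, 0.1898]
tool_rot: [0.686, 0.728, -0.001, 0.001]
ft_force: [0.0, -0.1, 0.4]
grip_width: 0.0497
grip_force: 0.0
0.98 [188.9, 296.0] 421 [29 15]
0.82 [376.4, 313.6] 1309 [34 45]
0.81 [175.9, 280.5] 331 [25 14]
0.63 [220.1, 214.6] 472 [19 29]
0.62 [245.9, 296.1] 588 [26 31]
0.61 [320.8, 254.9] 981 [37 41]
0.58 [270.9, 314.1] 681 [25 35]
expected [189.50973842 296.44325334] [177.43736596 281.00515003]
at [0.5693 0.0889 0.1897] rows [-0.7286 -0.0416 -0.0348] turn -0.2376 n 6
```

```bash
python3 -m handwheel '[[-0.1,-0.04,-0.035,-0.02],[-0.2,-0.04,-0.035,-0.04],[-0.3,-0.04,-0.035,-0.06],[-0.4,-0.04,-0.035,-0.08],[-0.5,-0.04,-0.035,-0.1],[-0.6,-0.04,-0.035,-0.12],[-0.7,-0.04,-0.035,-0.14],[-0.73,-0.04,-0.035,-0.16],[-0.73,-0.04,-0.035,-0.18],[-0.73,-0.04,-0.035,-0.2],[-0.73,-0.04,-0.035,-0.22],[-0.73,-0.04,-0.035,-0.237],[-0.73,-0.04,-0.035,-0.237]]'
python3 -c "
from h import *
boxes(); print(robot.get_obs()['position'])"
```

```text
time: 29.43
position: [0.5713, -0.1279, 0.2]
tool_rot: [0.008, 1.0, 0.0, -0.0]
ft_force: [0.7, 0.2, -0.0]
grip_width: 0.0494
grip_force: 0.0
conf 0.75 px [197. 525.] centre [578.3 131.8] LxS 103.5 58.0 yaw 78.8 closed end [588.4 182.6]
conf 0.74 px [ 86. 313.] centre [460.6 -95.2] LxS 79.5 35.5 yaw 10.3 closed end [499.7 -88. ]
conf 0.66 px [ 76. 222.] centre [ 450.  -191.1] LxS 79.6 35.5 yaw -6.1 closed end [ 489.5 -195.3]
[ 0.57122699 -0.12817218  0.20008916]
```

```bash
python3 -c "
from h import *
go([.4926,-.0895,.018],100.3)"
```

```text
at [ 0.5712 -0.1282  0.2001] rows [0.2645 0.1233 0.6071] turn -0.0318 n 5
```

```bash
python3 -m handwheel '[[0.12,0.06,0.05,-0.015],[0.2,0.123,0.15,-0.032],[0.264,0.123,0.25,-0.032],[0.264,0.123,0.35,-0.032],[0.264,0.123,0.47,-0.032],[0.264,0.123,0.55,-0.032],[0.264,0.123,0.59,-0.032],[0.264,0.123,0.607,-0.032],[0.264,0.123,0.607,-0.032],[0.264,0.123,0.607,-0.032]]' 55 3
python3 -m handwheel '[[0,0,0,0],[0,0,0,0],[0,0,0,0],[0,0,0,0],[0,0,0,0],[0,0,-0.03,0],[0,0,-0.06,0],[0,0,-0.1,0],[0,0,-0.15,0],[0,0,-0.2,0],[0,0,-0.25,0],[0,0,-0.3,0],[0,0,-0.3,0],[0,0,-0.3,0]]' 20 3
python3 -c "
from h import *
go([.600,-.033,.11],3.64)"
```

```text
time: 30.37
position: [0.4931, -0.0909, 0.0185]
tool_rot: [-0.091, 0.996, -0.0, 0.0]
ft_force: [0.2, -0.3, -0.5]
grip_width: 0.0478
grip_force: 0.0
time: 31.53
position: [0.493, -0.0912, 0.1092]
tool_rot: [-0.091, 0.996, -0.001, 0.001]
ft_force: [0.6, -0.0, -0.7]
grip_width: 0.0361
grip_force: 3.0
at [ 0.493  -0.0912  0.1092] rows [-0.3859  0.126  -0.0022] turn -0.2311 n 3
```

```bash
python3 -m handwheel '[[-0.04,0.01,0,0.02],[-0.08,0.02,0,0.04],[-0.12,0.03,0,0.06],[-0.16,0.04,0,0.08],[-0.2,0.05,0,0.1],[-0.24,0.06,0,0.12],[-0.28,0.07,0,0.14],[-0.32,0.08,0,0.16],[-0.36,0.1,0,0.18],[-0.386,0.126,0,0.2],[-0.386,0.126,0,0.22],[-0.386,0.126,0,0.24],[-0.386,0.126,0,0.26],[-0.386,0.126,0,0.269],[-0.386,0.126,0,0.269],[-0.386,0.126,0,0.269]]'
python3 -c "
from h import *
print(T()[:3,0].round(3))
go([.600,-.034,.0335],3.64)"
```

```text
time: 32.87
position: [0.5988, -0.0327, 0.107]
tool_rot: [0.684, 0.73, -0.001, -0.001]
ft_force: [-0.5, 0.9, -0.6]
grip_width: 0.036
grip_force: 3.0
[-0.065  0.998  0.001]
at [ 0.5988 -0.0327  0.107 ] rows [-0.0049  0.0043  0.2451] turn 0.0002 n 2
```

```bash
python3 -m handwheel '[[-0.006,0,0.08,0],[-0.006,0,0.16,0],[-0.006,0,0.22,0],[-0.006,0,0.244,0],[-0.006,0,0.244,0],[0.014,0,0.244,0],[0.029,0,0.244,0],[0.039,0,0.244,0],[0.045,0,0.244,0],[0.045,0,0.244,0]]'
python3 -m handwheel '[[0.008,0,-0.015,0],[0.016,0,-0.045,0],[0.025,0,-0.06,0],[0.035,0,-0.075,0],[0.046,0,-0.088,0],[0.057,0,-0.1,0],[0.057,0,-0.1,0]]'
python3 -m handwheel '[[0.012,0,-0.009,0],[0.025,0,-0.018,0],[0.04,0,-0.026,0],[0.053,0,-0.034,0],[0.068,0,-0.042,0],[0.083,0,-0.048,0],[0.1,0,-0.054,0],[0.115,0,-0.059,0],[0.131,0,-0.064,0],[0.147,0,-0.069,0],[0.163,0,-0.078,0],[0.18,0,-0.087,0],[0.195,0,-0.093,0],[0.21,0,-0.1,0],[0.21,0,-0.1,0]]'
python3 -c "
from h import *
tilt()
go([.5570,.2860,.165],3.64)"
```

```text
time: 33.7
position: [0.5996, -0.0193, 0.0361]
tool_rot: [0.684, 0.73, 0.0, 0.001]
ft_force: [-0.0, -2.0, -0.2]
grip_width: 0.0357
grip_force: 3.0
time: 34.28
position: [0.598, -0.0017, 0.0661]
tool_rot: [0.684, 0.729, 0.0, 0.001]
ft_force: [0.5, -3.3, 1.8]
grip_width: 0.0356
grip_force: 3.0
time: 35.53
position: [0.5935, 0.0617, 0.0953]
tool_rot: [0.684, 0.729, 0.0, -0.0]
ft_force: [-0.3, 0.7, -0.5]
grip_width: 0.0359
grip_force: 3.0
theta 69.2 end->pivot 12.7 off -7.2 cost 59.4 mask 329 mouth centre [0.5924 0.0788 0.0378] rel TCP fwd/up mm 17.2 -57.5
at [0.5936 0.0609 0.095 ] rows [ 0.7566 -0.074  -0.2334] turn 0.0 n 6
```

```bash
python3 -m handwheel '[[0,0,-0.08,0],[0,0,-0.2,0],[0,0,-0.32,0],[0.08,-0.02,-0.32,0],[0.18,-0.05,-0.32,0],[0.28,-0.075,-0.32,0],[0.38,-0.075,-0.32,0],[0.48,-0.075,-0.32,0],[0.58,-0.075,-0.32,0],[0.68,-0.075,-0.32,0],[0.75,-0.075,-0.32,0],[0.755,-0.075,-0.32,0],[0.755,-0.075,-0.27,0],[0.755,-0.075,-0.233,0],[0.755,-0.075,-0.233,0],[0.755,-0.075,-0.233,0]]'
python3 -c "
from h import *
tilt()
go([.5570,.2860,.165],3.64)"
```

```text
time: 36.97
position: [0.5562, 0.2841, 0.1637]
tool_rot: [0.685, 0.729, -0.001, -0.001]
ft_force: [1.4, -0.4, -0.4]
grip_width: 0.0362
grip_force: 3.0
theta 66.9 end->pivot 15.8 off -9.0 cost 44.4 mask 313 mouth centre [0.5552 0.3009 0.1091] rel TCP fwd/up mm 16.9 -54.6
at [0.5573 0.2845 0.165 ] rows [ 0.005  -0.0008  0.    ] turn -0.0002 n 1
```

```bash
python3 -m handwheel '[[0,0,0.03,0],[0,0,0.06,0],[0,0,0.09,0],[0,0,0.11,0],[0.02,0,0.12,0],[0.04,0,0.13,0],[0.06,0,0.14,0],[0.08,0,0.15,0],[0.09,0,0.155,0],[0.09,0,0.155,0]]'
python3 -c "
from h import *
tilt(prior=75)"
```

```text
time: 37.9
position: [0.555, 0.3134, 0.1181]
tool_rot: [0.684, 0.73, 0.0, -0.0]
ft_force: [0.7, -0.3, -0.8]
grip_width: 0.0359
grip_force: 3.0
theta 25.2 end->pivot 7.0 off -3.0 cost 468.0 mask 363 mouth centre [0.5508 0.378  0.0924] rel TCP fwd/up mm 64.8 -25.7
```

Run:
```python
from h import *
c=cam('side')
for l in('vessel_a','parked_a','capped'):
  for d in vision.outline_of('side',l): print(l,d['conf'],d['point'],d['mask'].sum())
print(w2px(c,[.5566,.2981,.07]),w2px(c,[.5566,.2981,.105]))
tilt(prior=95)
c=cam('side');cv2.imwrite('pics/p11.png',cv2.resize(c['frame'][135:210,225:325,::-1],None,fx=7,fy=7,interpolation=cv2.INTER_CUBIC))
```

```text
vessel_a 0.87 [269.0, 314.7] 732
vessel_a 0.84 [188.4, 295.7] 400
vessel_a 0.72 [220.7, 214.3] 524
vessel_a 0.66 [375.7, 316.7] 1261
vessel_a 0.6 [321.1, 253.7] 986
vessel_a 0.56 [176.1, 281.0] 334
vessel_a 0.53 [155.2, 265.6] 307
vessel_a 0.4 [200.1, 275.8] 3764
parked_a 0.85 [196.6, 270.9] 436
capped 0.58 [298.1, 342.2] 783
capped 0.23 [197.2, 277.6] 3577
[166.61761672 267.13457839] [157.1103654  266.80589666]
theta 25.9 end->pivot 6.8 off -3.8 cost 454.4 mask 349 mouth centre [0.5513 0.3761 0.0912] rel TCP fwd/up mm 64.2 -27.400000000000002
```

View pics/p11.png

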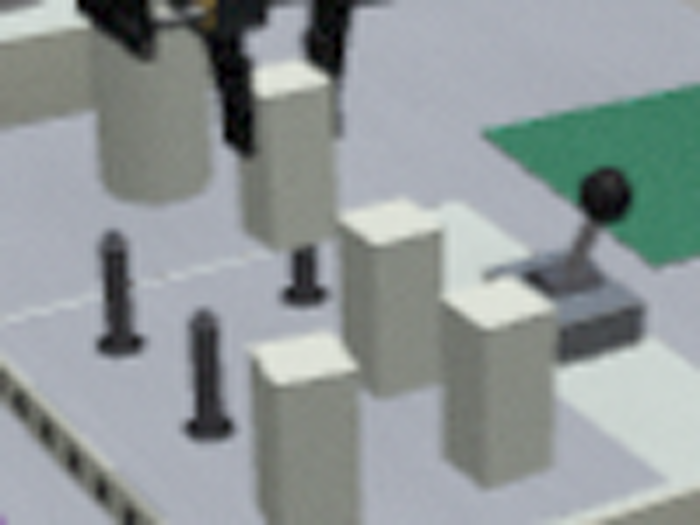

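```bash
python3 -m handwheel '[[-0.01,0,0.03,0],[-0.02,0,0.05,0],[-0.02,0,0.07,0],[-0.02,0,0.08,0],[-0.02,0,0.09,0],[-0.02,0,0.1,0],[-0.02,0,0.107,0],[-0.02,0,0.107,0]]'
python3 -m handwheel '[[0,0,0.01,0],[0,0,0.02,0],[0,0,0.025,0],[0,0,0.025,0]]'
```

```text
time: 39.02
position: [0.5556, 0.3063, 0.086]
tool_rot: [0.684, 0.729, -0.0, -0.0]
ft_force: [0.4, -0.7, 0.2]
grip_width: 0.036
grip_force: 3.0
time: 39.35
position: [0.5558, 0.3062, 0.0789]
tool_rot: [0.684, 0.729, 0.0, 0.0]
ft_force: [-0.2, -0.6, 2.6]
grip_width: 0.0361
grip_force: 3.0
```

```bash
python3 -m handwheel '[[0,0,0.01,0],[0,0,0.01,0]]'
python3 -m handwheel '[[0,0,0,0],[0,0,0,0],[0,0,0,0],[0,0,0,0],[0,0,-0.1,0],[0,0,-0.2,0],[0,0,-0.3,0],[0,0,-0.39,0],[-0.1,0,-0.41,0],[-0.2,0,-0.41,0],[-0.35,0,-0.41,0],[-0.5,0,-0.41,0],[-0.63,0,-0.41,0],[-0.76,0,-0.41,0],[-0.9,0,-0.41,0],[-0.98,0,-0.41,0],[-0.98,0,-0.41,0]]' 57 3
python3 - <<'E'
from h import *
c=cam('side')
for d in vision.outline_of('side','vessel_a'): print(d['conf'],d['point'],d['mask'].sum())
go([.57,-.17,.2],89)
E
```

```text
time: 39.52
position: [0.5558, 0.3065, 0.0757]
tool_rot: [0.684, 0.729, 0.0, 0.0]
ft_force: [0.0, -0.1, 3.3]
grip_width: 0.0363
grip_force: 3.0
time: 40.93
position: [0.5751, 0.0073, 0.1988]
tool_rot: [0.687, 0.727, -0.0, 0.001]
ft_force: [0.4, 0.4, 0.2]
grip_width: 0.0496
grip_force: 0.0
0.88 [321.7, 252.3] 914
0.83 [163.3, 266.9] 355
0.77 [186.9, 292.1] 417
0.65 [375.6, 315.6] 1342
0.59 [267.6, 314.5] 758
at [0.5741 0.0118 0.1986] rows [-0.6042 -0.0502 -0.005 ] turn -0.2376 n 5
```

```bash
python3 -m handwheel '[[-0.1,-0.05,0,-0.02],[-0.2,-0.05,0,-0.04],[-0.3,-0.05,0,-0.06],[-0.4,-0.05,0,-0.08],[-0.5,-0.05,0,-0.1],[-0.6,-0.05,0,-0.12],[-0.6,-0.05,0,-0.14],[-0.6,-0.05,0,-0.16],[-0.6,-0.05,0,-0.18],[-0.6,-0.05,0,-0.2],[-0.6,-0.05,0,-0.22],[-0.6,-0.05,0,-0.238],[-0.6,-0.05,0,-0.238]]'
python3 -c "
from h import *
boxes(); go([.482,-.1945,.018],83.9)"
```

```text
time: 42.12
position: [0.5708, -0.1656, 0.1986]
tool_rot: [0.004, 1.0, 0.0, -0.0]
ft_force: [0.9, -0.0, 0.3]
grip_width: 0.0495
grip_force: 0.0
conf 0.9 px [193. 543.] centre [575.3 109.3] LxS 62.9 42.2 yaw 14.4 closed end [605.7 117.1]
conf 0.88 px [ 76. 259.] centre [ 449.8 -191.1] LxS 78.6 35.5 yaw -6.1 closed end [ 488.9 -195.2]
conf 0.36 px [149. 303.] centre [ 517.5 -146. ] LxS 18.9 18.6 yaw 44.9 closed end [ 524.2 -139.3]
conf 0.16 px [154. 510.] centre [548.1  74.1] LxS 259.1 97.0 yaw 14.4 closed end [673.6 106.2]
at [ 0.5708 -0.1662  0.1986] rows [ 0.2944 -0.0987  0.6022] turn 0.0148 n 5
```

```bash
python3 -m handwheel '[[0.12,-0.05,0.05,0.015],[0.2,-0.099,0.15,0.015],[0.294,-0.099,0.25,0.015],[0.294,-0.099,0.35,0.015],[0.294,-0.099,0.47,0.015],[0.294,-0.099,0.55,0.015],[0.294,-0.099,0.59,0.015],[0.294,-0.099,0.602,0.015],[0.294,-0.099,0.602,0.015],[0.294,-0.099,0.602,0.015]]' 55 3
python3 -m handwheel '[[0,0,0,0],[0,0,0,0],[0,0,0,0],[0,0,0,0],[0,0,0,0],[0,0,-0.03,0],[0,0,-0.06,0],[0,0,-0.1,0],[0,0,-0.15,0],[0,0,-0.2,0],[0,0,-0.25,0],[0,0,-0.3,0],[0,0,-0.3,0],[0,0,-0.3,0]]' 20 3
python3 -c "
from h import *
go([.600,-.033,.11],3.64)"
```

```text
time: 43.05
position: [0.4826, -0.1963, 0.0186]
tool_rot: [0.053, 0.999, -0.0, 0.0]
ft_force: [-0.8, -0.4, 0.5]
grip_width: 0.0481
grip_force: 0.0
time: 44.22
position: [0.4824, -0.1968, 0.1092]
tool_rot: [0.053, 0.999, -0.001, 0.001]
ft_force: [-0.1, -0.8, -0.5]
grip_width: 0.0359
grip_force: 3.0
at [ 0.4824 -0.1968  0.1092] rows [-0.3319  0.5844 -0.0028] turn 0.2229 n 5
```

```bash
python3 -m handwheel '[[-0.03,0.05,0,0.02],[-0.06,0.1,0,0.04],[-0.1,0.16,0,0.06],[-0.13,0.22,0,0.08],[-0.16,0.28,0,0.1],[-0.2,0.34,0,0.12],[-0.24,0.4,0,0.14],[-0.28,0.46,0,0.16],[-0.31,0.52,0,0.18],[-0.332,0.56,0,0.2],[-0.332,0.584,0,0.22],[-0.332,0.584,0,0.223],[-0.332,0.584,0,0.223],[-0.332,0.584,0,0.223]]'
python3 -c "
from h import *
print(T()[:3,0].round(3))
go([.600,-.034,.0335],3.64)"
```

```text
time: 45.38
position: [0.5988, -0.0326, 0.107]
tool_rot: [0.684, 0.73, -0.001, -0.001]
ft_force: [0.1, 0.3, -0.1]
grip_width: 0.036
grip_force: 3.0
[-0.064  0.998  0.001]
at [ 0.5988 -0.0326  0.107 ] rows [-0.0051  0.0043  0.245 ] turn 0.0001 n 2
```

```bash
python3 -m handwheel '[[-0.006,0,0.08,0],[-0.006,0,0.16,0],[-0.006,0,0.22,0],[-0.006,0,0.244,0],[-0.006,0,0.244,0],[0.014,0,0.244,0],[0.029,0,0.244,0],[0.039,0,0.244,0],[0.045,0,0.244,0],[0.045,0,0.244,0]]'
python3 -m handwheel '[[0.008,0,-0.015,0],[0.016,0,-0.045,0],[0.025,0,-0.06,0],[0.035,0,-0.075,0],[0.046,0,-0.088,0],[0.057,0,-0.1,0],[0.057,0,-0.1,0]]'
python3 -m handwheel '[[0.012,0,-0.009,0],[0.025,0,-0.018,0],[0.04,0,-0.026,0],[0.053,0,-0.034,0],[0.068,0,-0.042,0],[0.083,0,-0.048,0],[0.1,0,-0.054,0],[0.115,0,-0.059,0],[0.131,0,-0.064,0],[0.147,0,-0.069,0],[0.163,0,-0.078,0],[0.18,0,-0.087,0],[0.195,0,-0.093,0],[0.21,0,-0.1,0],[0.21,0,-0.1,0]]'
python3 -c "
from h import *
tilt()
go([.4577,.2785,.165],3.64)"
```

```text
time: 46.22
position: [0.5997, -0.0194, 0.0361]
tool_rot: [0.684, 0.73, 0.0, 0.001]
ft_force: [0.4, -1.8, 0.5]
grip_width: 0.0359
grip_force: 3.0
time: 46.8
position: [0.5981, -0.0016, 0.0661]
tool_rot: [0.684, 0.729, 0.0, 0.001]
ft_force: [-0.4, -1.7, 1.8]
grip_width: 0.0361
grip_force: 3.0
time: 48.05
position: [0.5935, 0.0617, 0.0952]
tool_rot: [0.684, 0.729, 0.0, -0.0]
ft_force: [-0.7, -0.6, -0.8]
grip_width: 0.0359
grip_force: 3.0
theta 28.4 end->pivot -8.9 off 4.9 cost 338.1 mask 380 mouth centre [0.5884 0.1421 0.0654] rel TCP fwd/up mm 80.5 -29.9
at [0.5936 0.0609 0.095 ] rows [ 0.7528 -0.4061 -0.2333] turn 0.0 n 7
```

```bash
python3 -m handwheel '[[0,0,-0.08,0],[0,0,-0.2,0],[0,0,-0.33,0],[0.08,-0.04,-0.33,0],[0.18,-0.1,-0.33,0],[0.28,-0.15,-0.33,0],[0.38,-0.2,-0.33,0],[0.48,-0.26,-0.33,0],[0.58,-0.32,-0.33,0],[0.67,-0.37,-0.33,0],[0.74,-0.406,-0.33,0],[0.755,-0.406,-0.33,0],[0.755,-0.406,-0.28,0],[0.755,-0.406,-0.233,0],[0.755,-0.406,-0.233,0],[0.755,-0.406,-0.233,0]]'
python3 -c "
from h import *
tilt(prior=70)
go([.4577,.2785,.165],3.64)"
```

```text
time: 49.48
position: [0.4579, 0.2782, 0.1643]
tool_rot: [0.685, 0.729, -0.001, -0.0]
ft_force: [0.9, 0.2, 0.2]
grip_width: 0.0359
grip_force: 3.0
theta 76.6 end->pivot 15.2 off -6.6 cost 44.7 mask 353 mouth centre [0.4574 0.2868 0.1077] rel TCP fwd/up mm 8.6 -56.5
at [0.4588 0.2786 0.1653] rows [-0.0001 -0.0037  0.001 ] turn -0.0002 n 1
```

```bash
python3 -m handwheel '[[0.012,0,0.0,0],[0.012,0,0.04,0],[0.012,0,0.07,0],[0.012,0,0.1,0],[0.012,0,0.11,0],[0.03,0,0.12,0],[0.045,0,0.13,0],[0.06,0,0.14,0],[0.08,0,0.15,0],[0.09,0,0.155,0],[0.09,0,0.155,0]]'
python3 - <<'E'
from h import *
c=cam('side')
for d in vision.outline_of('side','vessel_a'): print(d['conf'],d['point'],d['mask'].sum())
print(w2px(c,[.4568,.2918,.105]))
tilt(prior=85)
E
```

```text
time: 50.5
position: [0.4561, 0.3069, 0.1181]
tool_rot: [0.684, 0.729, 0.0, -0.0]
ft_force: [-0.7, 0.1, -0.5]
grip_width: 0.0359
grip_force: 3.0
0.94 [218.2, 217.0] 475
0.82 [177.6, 281.6] 336
0.81 [188.1, 297.6] 448
0.71 [163.9, 263.6] 322
0.69 [321.2, 253.0] 1022
0.64 [375.0, 314.5] 1326
0.59 [162.7, 241.1] 363
[163.67646787 239.60984375]
theta 99.8 end->pivot 12.1 off -2.5 cost 36.9 mask 316 mouth centre [0.457  0.2923 0.0599] rel TCP fwd/up mm -14.1 -58.5
```

Consistent with the earlier three (centre on the peg, fit ~99°). Lower, press flat, release.

```bash
python3 -m handwheel '[[-0.01,0,0.03,0],[-0.02,0,0.05,0],[-0.02,0,0.07,0],[-0.02,0,0.08,0],[-0.02,0,0.09,0],[-0.02,0,0.1,0],[-0.02,0,0.107,0],[-0.02,0,0.107,0]]'
python3 -m handwheel '[[0,0,0.01,0],[0,0,0.02,0],[0,0,0.03,0],[0,0,0.03,0]]'
```

```text
time: 51.37
position: [0.4565, 0.2999, 0.086]
tool_rot: [0.684, 0.729, -0.0, -0.0]
ft_force: [0.0, -0.1, -0.5]
grip_width: 0.036
grip_force: 3.0
time: 51.7
position: [0.4567, 0.3001, 0.0771]
tool_rot: [0.684, 0.729, 0.0, 0.0]
ft_force: [-0.3, 0.5, 0.9]
grip_width: 0.0356
grip_force: 3.0
```

```bash
python3 -m handwheel '[[0,0,0.01,0],[0,0,0.013,0],[0,0,0.013,0]]'
python3 -m handwheel '[[0,0,0,0],[0,0,0,0],[0,0,0,0],[0,0,0,0],[0,0,-0.1,0],[0,0,-0.2,0],[0,0,-0.3,0],[0,0,-0.4,0],[-0.1,0,-0.42,0],[-0.2,0,-0.42,0],[-0.35,0.1,-0.42,0],[-0.5,0.2,-0.42,0],[-0.63,0.3,-0.42,0],[-0.76,0.4,-0.42,0],[-0.9,0.5,-0.42,0],[-0.98,0.6,-0.42,0],[-0.98,0.65,-0.42,0],[-0.98,0.65,-0.42,0]]' 57 3
python3 - <<'E'
from h import *
c=cam('side')
for d in vision.outline_of('side','vessel_a'): print(d['conf'],d['point'],d['mask'].sum())
t=cam('top')
a=cv2.resize(c['frame'][130:230,220:340],None,fx=5,fy=5,interpolation=cv2.INTER_CUBIC)[:, :600]
cv2.imwrite('pics/f.png',a[:,:,::-1])
go([.655,.12,.108],3.64)
E
```

```text
time: 51.95
position: [0.4567, 0.3001, 0.0732]
tool_rot: [0.684, 0.729, 0.0, 0.0]
ft_force: [-0.5, 0.4, 2.7]
grip_width: 0.0361
grip_force: 3.0
time: 53.45
position: [0.6744, 0.014, 0.1994]
tool_rot: [0.686, 0.728, 0.001, 0.003]
ft_force: [0.7, -0.3, 0.0]
grip_width: 0.0493
grip_force: 0.0
0.9 [170.6, 241.8] 362
0.88 [317.9, 255.4] 961
0.85 [374.9, 313.3] 1291
0.82 [187.8, 296.8] 431
0.77 [165.0, 268.1] 312
0.62 [219.7, 214.3] 500
0.6 [176.5, 282.8] 356
at [0.6699 0.0178 0.1985] rows [ 0.3429 -0.0282  0.3018] turn -0.0004 n 4
```

View pics/f.png

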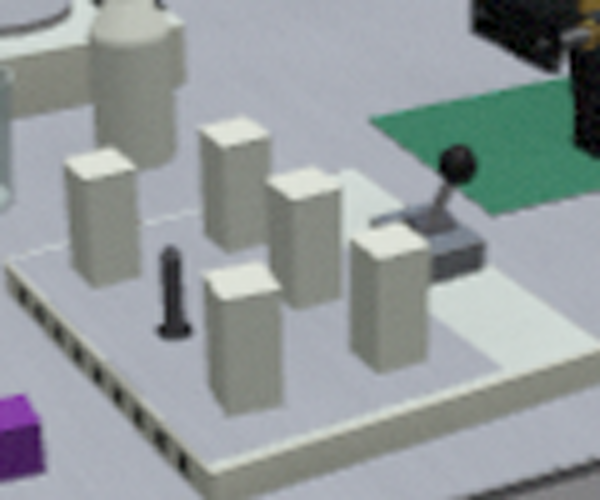

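```bash
python3 -m handwheel '[[0.1,-0.028,0,0],[0.2,-0.028,0,0],[0.343,-0.028,0,0],[0.343,-0.028,0.1,0],[0.343,-0.028,0.2,0],[0.343,-0.028,0.3,0],[0.343,-0.028,0.3,0],[0.343,-0.028,0.3,0]]' 0 20
python3 -c "
from h import *
go([.6505,.2195,.108],3.64)"
```

```text
time: 54.27
position: [0.6517, 0.1222, 0.1079]
tool_rot: [0.684, 0.73, -0.002, -0.002]
ft_force: [0.0, 0.5, 0.7]
grip_width: 0.0054
grip_force: 0.0
at [0.6517 0.1222 0.1079] rows [ 3.239e-01  1.680e-02 -3.000e-04] turn 0.0002 n 3
```

```bash
python3 -m handwheel '[[0.04,0.01,0,0],[0.08,0.01,0,0],[0.12,0.01,0,0],[0.16,0.01,0,0],[0.2,0.01,0,0],[0.24,0.01,0,0],[0.27,0.01,0,0],[0.3,0.01,0,0],[0.324,0.01,0,0],[0.324,0.01,0,0],[0.324,0.01,0,0]]'
python3 -m handwheel '[[0.01,0,0,0],[0.018,0,0,0],[0.018,0,0,0],[0.018,0,0,0]]'
```

```text
time: 55.18
position: [0.6511, 0.2189, 0.1089]
tool_rot: [0.684, 0.729, -0.0, -0.001]
ft_force: [-0.1, -0.3, 0.2]
grip_width: 0.0007
grip_force: 0.0
time: 55.52
position: [0.6513, 0.2216, 0.1091]
tool_rot: [0.685, 0.729, -0.001, 0.001]
ft_force: [0.1, -5.7, -0.5]
grip_width: 0.0005
grip_force: 2.5
```

```bash
python3 -m handwheel '[[-0.02,0,0,0],[-0.1,0,0,0],[-0.2,0,-0.1,0],[-0.25,0,-0.25,0],[-0.3,0,-0.4,0],[-0.5,0,-0.4,0],[-0.7,0,-0.4,0],[-0.7,0,-0.4,0],[-0.7,0,-0.4,0]]'
python3 - <<'E'
from h import *
c=cam('side'); g=cv2.cvtColor(c['frame'],cv2.COLOR_RGB2GRAY)
print('on patch',g[153:158,297:302].mean(),'off patch',g[161:165,309:313].mean())
m=np.zeros_like(g);m[148:172,290:318]=(g<60)[148:172,290:318]
print('dark blob centre',np.argwhere(m[:, :]).mean(0),m.sum())
for l in ('vessel_a','parked_a','capped','vial_tall','vial_short','beaker'):
    for d in vision.look_for('side',l): print(l,round(d['conf'],2),d['point'])
E
```

```text
time: 56.27
position: [0.6662, 0.006, 0.2308]
tool_rot: [0.687, 0.727, 0.0, 0.003]
ft_force: [-0.2, 0.5, 0.7]
grip_width: 0.0006
grip_force: 0.0
on patch 33.52 off patch 105.375
dark blob centre [155. 300.] 37
vessel_a 0.93 [188.4, 297.6]
vessel_a 0.93 [177.7, 279.8]
vessel_a 0.93 [322.4, 253.1]
vessel_a 0.72 [165.2, 267.5]
vessel_a 0.7 [169.3, 244.1]
vessel_a 0.6 [221.9, 215.9]
vessel_a 0.56 [376.1, 313.5]
parked_a 0.92 [198.1, 270.0]
capped 0.69 [299.6, 340.2]
capped 0.16 [197.0, 268.6]
vial_tall 0.54 [345.8, 401.0]
vial_short 0.8 [366.3, 375.8]
beaker 0.79 [156.4, 210.3]
```

Ball centre (155, 300) matches the fully-on projection (155.5, 299.3). All the vessels are in place, and the capped bottle and bystanders haven't moved.

```bash
python3 -c "
from rig import job
print(job.hand_in())"
```

```text
the job is handed in; nothing more can be done
None
```

I switched the dryer off, set all four open vessels mouth-down on pegs 2, 3, 4 and 5, and pushed the lever back to fully on; the job is handed in (about 56 s of the 210 s), but the hand-in gave no verdict, so the result rests on my own camera checks.

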